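# Unclip the curing box and stand the test plates in the drying clips

### The arm

A 6-joint arm with a two-finger parallel gripper is mounted at the origin on a cart in front of the work surface, level with it; the furniture and walls round the work are solid. World frame = base frame: x ahead of the robot, y to its left, z up, the work surface at z = 0. Lengths are in m, angles in rad, forces in N, time in s.
With the tool pointing down it reaches from about 0.35 to 0.775 m from the base axis. Payload 7.3 kg.
Tool frame: the origin (TCP) lies midway between the tips of the shut fingers; the grasp point (between the pads) lies 19 mm behind it; z points along the fingers, y is the direction in which the jaws open and shut (so a half turn about z gives the same grasp; the last joint's range is limited). The gripper opens to 92 mm and grips with 3 to 60 N. Pads are 19 mm wide; open, the fingers measure 130 mm over their backs; the gripper's body (75 mm by 190 mm) begins 47 mm behind the grasp point.
Start: joints at [-1.36, 0.342, 1.524, -0, 1.275, -0.146], TCP at [0.183, -0.492, 0.227] pointing down, gripper open.
Joint ranges: [-2.53, 2.53], [-0.77, 2.02], [0.04, 2.7], [-1, 4.14], [0.28, 2.66], [-3.11, 3.11]. Speed limits (rad/s): [2.57, 2.57, 3.14, 3.14, 3.14, 3.14].

### API

Orientations are given as [roll, pitch, yaw] about the fixed x, y, z axes, in that order (R = Rz(yaw) Ry(pitch) Rx(roll)).
In Python, from cell import robot gives the robot as it stands.
- The arm moves only by the shell command python3 -m crank 'ROWS' [FORCE]. ROWS is a JSON object of lists of equal length, an entry for each row: "claw": the opening, from 0 (shut) to 1 (fully open); "delta_pos": the shift along the tool's x, y, z in units of 25 mm (1.0 is 25 mm), a list of three; "roll": the turn about the tool's z in units of 6 degrees (1.0 is 6 degrees). In form: {"claw": [claw, ...], "delta_pos": [[dx, dy, dz], ...], "roll": [roll, ...]}. A call has exactly 8 rows; each row is the pose to reach, as a shift and turn from the pose commanded when the call began, along the tool's axes at that moment; what a row does not reach only later rows make up. A row lasts 1/12 s, in which the tool goes at most 41.7 mm and 7.16 degrees, less where a joint would pass 70% of its speed; a pose out of reach is approached as far as the arm can. A call with a gripper value outside its range is refused whole. The fingers move at their own pace and stop on an object; FORCE is the grip in N (left out, the last holds). Time passes only in rows, so rows that repeat a pose let the fingers close, or fill a call up. It gives the time, the measured TCP pose, the force and the opening at its end, in the units of the state.
- robot.observe(): the state, without advancing time (a new reading comes with each control period).
- robot.read_camera(name): name is "scene" or "top" or "wrist"; returns a dict with "color" (384x512x3 uint8, blue, green, red), "fx", "fy", "cx", "cy" (pixels), "k1" (the pictures are not rectified: a ray, as slopes to the right and down, at radius r is drawn at 1 + k1 r^2 times it, then the intrinsics apply), "rvec" (rotation vector, rad) and "tvec" (3), from world to camera coordinates, as OpenCV has them; the wrist camera has in their place "hand_eye" (4x4, takes a point from camera to tool coordinates, whose origin is the TCP and whose axes are the flange's). Camera axes: x right, y down, z forward; pixel columns grow to the right and rows downward; lengths in m; the calibration is good to about 2 mm. A picture is of the moment at which its call begins: read the wrist's pose just before it. There is no depth.
- robot.hand_in(): hands the job in, once; it reports no verdict.
The state is a dict: "time": time; "qpos": joint angles; "qvel": joint speeds; "joint_efforts": joint torques, N m; "tool_pos": TCP position; "tool_rot": TCP orientation; "contact_force": force on the tool from outside, world axes, zero at the start; "torque": the same for the moment, N m; "opening": finger opening in m.
Only numpy, scipy, OpenCV 4.12 (cv2) and the standard library are available. Lean on these libraries where they do the work, as an engineer would, in place of code of your own. Each camera call takes 0.05 s, during which the arm holds its last target.

### The job

With the opener, lever the front of the curing box's cover up off its catches, then lay the cover the right way up and the opener flat on the worktop. Press every test plate that is in the box down into a sprung clip of the stand, one to a clip, upright and fully home. Leave the bottle and the plaster models alone.

Things in the scene. Friction and masses are not known exactly. Their poses are not given: they have to be found in the camera images.
- box: Fixed grey curing box, 76 (x) x 204 (y) x 90 mm high, walls 5 mm, rim 90 mm above the worktop; origin at the centre of its underside, -x is its front, facing the robot. Inside, a black block (top at 50 mm) with four slots 7 mm wide at y = -63, -21, 21, 63 mm and floor at 6 mm holds the plates upright. Two rear stops at y = -60 and 60 mm, x = 41 to 45 mm, rise to 105 mm.
- pry_bar (a point): Top of the box's fulcrum: a 6 mm round bar along y, 40 mm long, at x = -86 mm, height 80.5 mm in the box frame (axes as the box), on the fixed pry ledge. The ledge is 44 mm wide, runs from the front wall (x = -38) to x = -88 mm and its top is at height 77.5 mm. When shut, the cover's tab hangs over the ledge from x = -40 to -55 mm, underside 9.5 mm above this point.
- catch_l (a joint): Left sprung catch of the cover, m it is pushed out to the front (0 at rest, up to 7 mm). The two catches stand on the box's front at y = -55 and 55 mm, 17 mm wide, x = -50 to -37 mm, up to height 101 mm. They lap 3 mm over the cover's front edge: lifting it takes 10 to 15 N; about 10 mm up they snap back beneath it and hold the cover ajar (front still up).
- catch_r (a joint): Right sprung catch (box y = -55 mm), like the left one.
- cover: Loose grey cover, about 0.14 kg: flange 80 (x) x 208 (y) x 5 mm, origin at the centre of the flange's underside; shut, it lies on the box's rim with the box's axes, origin 90 mm up. A plug 64 x 190 x 4 mm below it fits into the box. A pry tab 40 mm wide, 5 mm thick juts from the front edge, x = -40 to -55 mm. Right way up on the worktop its origin is 4 mm high.
- cover_rib (a point): Middle of the cover's black grip rib, 17 mm above the cover's origin, axes as the cover: rib 50 mm long (x), 14 mm wide (y), rising from 5 to 29 mm above the cover's origin. To be gripped once the catches are passed.
- cover_tab (a point): Point under the cover's pry tab, 50 mm in front (-x) of the cover's origin on its underside. Its height in the box frame is 90 mm when shut; more than 100.5 mm means that the catches are passed.
- opener: Loose pry tool, 160 mm long, about 0.09 kg, lying on the worktop: wooden handle 90 x 16 (y) x 14 mm and a flat steel blade 14 mm wide, 3 mm thick whose tip is 115 mm ahead (+x) of the origin, 5.5 to 8.5 mm above the underside. Origin under the middle of the handle, z up. Grip the handle across its 16 mm.
- opener_mid (a point): Middle of the opener's handle, 7 mm above the opener's origin; 7 or 8 mm high when the opener lies flat on the worktop.
- stand: Fixed clip stand, base 70 (x) x 190 (y) x 12 mm, origin at the centre of its underside; four sprung steel clips stand on it at y = -67.5, -22.5, 22.5, 67.5 mm. A clip is two jaws 46 mm long (x), 1 mm apart at rest, sliding apart up to 8 mm each; from height 34 to 47 mm they flare to a V mouth 14 mm wide. Pushing a plate in takes 10 to 16 N; they then hold it upright. All are empty at first.
- wax_block: Bystander: pink wax block 36 x 70 x 17 mm, loose on the worktop, origin under its centre.
- cone_bottle: Bystander: tapered ivory bottle, 56 mm across, 123 mm high, stands loose at the back; origin under its centre. Leave it alone.
- model_a: Bystander: yellow plaster jaw model 59 x 68 x 40 mm at the back; origin under its centre. Leave it alone.
- model_b: Bystander: peach-coloured plaster jaw model 54 x 62 x 32 mm at the front right; origin under its centre. Leave it alone.
- clip1 (a point): Clip 1 of the stand: the point on the clip's floor (12 mm above the worktop) midway between its jaws; x along the jaws, y across them (the plate's thickness direction), z up.
- plate1: White rigid test plate standing in one of the box's slots, or absent (None): 60 mm wide (x), 5 mm thick (y), 75 mm high, about 0.05 kg; its top 12 mm is a grip bar 10 mm thick, 60 mm long. Origin at the centre of its bottom edge, z up; seated in a clip the origin lies on the clip's point. In the box its top is 9 mm below the rim.
- clip2 (a point): Clip 2 of the stand: the point on the clip's floor (12 mm above the worktop) midway between its jaws; x along the jaws, y across them (the plate's thickness direction), z up.
- plate2: White rigid test plate standing in one of the box's slots, or absent (None): 60 mm wide (x), 5 mm thick (y), 75 mm high, about 0.05 kg; its top 12 mm is a grip bar 10 mm thick, 60 mm long. Origin at the centre of its bottom edge, z up; seated in a clip the origin lies on the clip's point. In the box its top is 9 mm below the rim.
- clip3 (a point): Clip 3 of the stand: the point on the clip's floor (12 mm above the worktop) midway between its jaws; x along the jaws, y across them (the plate's thickness direction), z up.
- plate3: White rigid test plate standing in one of the box's slots, or absent (None): 60 mm wide (x), 5 mm thick (y), 75 mm high, about 0.05 kg; its top 12 mm is a grip bar 10 mm thick, 60 mm long. Origin at the centre of its bottom edge, z up; seated in a clip the origin lies on the clip's point. In the box its top is 9 mm below the rim.
- clip4 (a point): Clip 4 of the stand: the point on the clip's floor (12 mm above the worktop) midway between its jaws; x along the jaws, y across them (the plate's thickness direction), z up.
- plate4: White rigid test plate standing in one of the box's slots, or absent (None): 60 mm wide (x), 5 mm thick (y), 75 mm high, about 0.05 kg; its top 12 mm is a grip bar 10 mm thick, 60 mm long. Origin at the centre of its bottom edge, z up; seated in a clip the origin lies on the clip's point. In the box its top is 9 mm below the rim.

How it is judged:
On the way:
1. the cover's front edge is levered up past the catches by the opener (z of cover_tab in the frame of box above 0.1005 m and contact force between opener and cover above 0.3 N), for 0.1 s.
At the end, for the whole second after the job is handed in: Every plate present is upright (0.12 rad) in a clip, its bottom edge within 4 mm of the clip floor and 12 mm of the clip middle; the cover lies right way up, flat on the worktop (origin under 9 mm), the opener flat on the worktop (handle middle under 13 mm); all released and at rest (((z of plate1 in the frame of clip1 between -0.004 and 0.004 m and horizontal distance between plate1 and clip1 below 0.012 m) or (z of plate1 in the frame of clip2 between -0.004 and 0.004 m and horizontal distance between plate1 and clip2 below 0.012 m) or (z of plate1 in the frame of clip3 between -0.004 and 0.004 m and horizontal distance between plate1 and clip3 below 0.012 m) or (z of plate1 in the frame of clip4 between -0.004 and 0.004 m and horizontal distance between plate1 and clip4 below 0.012 m)) and angle between each of plate1, plate2, plate3, plate4's own z axis and vertical below 0.12 rad and linear speed of each of plate1, plate2, plate3, plate4, cover, opener below 0.02 m/s and ((z of plate2 in the frame of clip1 between -0.004 and 0.004 m and horizontal distance between plate2 and clip1 below 0.012 m) or (z of plate2 in the frame of clip2 between -0.004 and 0.004 m and horizontal distance between plate2 and clip2 below 0.012 m) or (z of plate2 in the frame of clip3 between -0.004 and 0.004 m and horizontal distance between plate2 and clip3 below 0.012 m) or (z of plate2 in the frame of clip4 between -0.004 and 0.004 m and horizontal distance between plate2 and clip4 below 0.012 m)) and ((z of plate3 in the frame of clip1 between -0.004 and 0.004 m and horizontal distance between plate3 and clip1 below 0.012 m) or (z of plate3 in the frame of clip2 between -0.004 and 0.004 m and horizontal distance between plate3 and clip2 below 0.012 m) or (z of plate3 in the frame of clip3 between -0.004 and 0.004 m and horizontal distance between plate3 and clip3 below 0.012 m) or (z of plate3 in the frame of clip4 between -0.004 and 0.004 m and horizontal distance between plate3 and clip4 below 0.012 m)) and ((z of plate4 in the frame of clip1 between -0.004 and 0.004 m and horizontal distance between plate4 and clip1 below 0.012 m) or (z of plate4 in the frame of clip2 between -0.004 and 0.004 m and horizontal distance between plate4 and clip2 below 0.012 m) or (z of plate4 in the frame of clip3 between -0.004 and 0.004 m and horizontal distance between plate4 and clip3 below 0.012 m) or (z of plate4 in the frame of clip4 between -0.004 and 0.004 m and horizontal distance between plate4 and clip4 below 0.012 m)) and height (world z) of cover below 0.009 m and angle between cover's own z axis and vertical below 0.1 rad and height (world z) of opener_mid below 0.013 m); the robot touches nothing.
It fails at once if the bottle or a plaster model is displaced by more than 3 cm (distance of any of cone_bottle, model_a, model_b from where it was at the start of the episode above 0.03 m).
Of plate1, plate2, plate3, plate4 only 3 to 4 are there at a start; the rules pass over those that are not, and their reading is None.
At some moment in a run one of opener, wax_block may be knocked a few centimetres aside while the robot is not near it.
It also fails if it takes over 208 s, if anything falls off the work surface, if the arm or the gripper's body presses on something with over 40 N, if the wrist force passes 120 N, or if a joint passes its speed limit or range.

## Working session

There is one attempt and no reset: what is moved stays moved. The work goes in short steps, Python scripts to look and compute and a shell command to move; the robot and the scene stay as the last step left them, time stands still between calls to the robot, and variables do not carry over. Pictures are saved under pics/ and viewed, and the job is handed in when it is done.

```bash
ls -la; mkdir -p pics; cat > h.py <<'E'
import numpy as np, cv2
from cell import robot
from scipy.spatial.transform import Rotation as R
def cam(name):
    s=robot.observe(); c=robot.read_camera(name); c['state']=s
    K=np.array([[c['fx'],0,c['cx']],[0,c['fy'],c['cy']],[0,0,1.]])
    D=np.array([c['k1'],0,0,0,0.]); c['K']=K;c['D']=D
    if 'rvec' in c:
        Rm=cv2.Rodrigues(np.array(c['rvec'],float))[0]; t=np.array(c['tvec'],float).ravel()
    else:
        T=np.eye(4);T[:3,:3]=R.from_euler('xyz',s['tool_rot']).as_matrix();T[:3,3]=s['tool_pos']
        W=np.linalg.inv(T@np.array(c['hand_eye'])); Rm=W[:3,:3];t=W[:3,3]
    c['R']=Rm;c['t']=t
    return c
def ray(c,uv):
    p=cv2.undistortPoints(np.array(uv,float).reshape(-1,1,2),c['K'],c['D']).reshape(-1,2)
    d=np.c_[p,np.ones(len(p))]@c['R']; o=-c['R'].T@c['t']
    return o,d
def onz(c,uv,z):
    o,d=ray(c,uv); return o+d*((z-o[2])/d[:,2])[:,None]
def proj(c,P):
    return cv2.projectPoints(np.array(P,float).reshape(-1,1,3),cv2.Rodrigues(c['R'])[0],c['t'],c['K'],c['D'])[0].reshape(-1,2)
def tri(cs,uvs):
    A=np.zeros((3,3));b=np.zeros(3);L=[]
    for c,uv in zip(cs,uvs):
        o,d=ray(c,uv);d=d[0]/np.linalg.norm(d[0]);M=np.eye(3)-np.outer(d,d);A+=M;b+=M@o;L.append((o,M))
    X=np.linalg.solve(A,b); return X,[np.linalg.norm(M@(X-o)) for o,M in L]
def save(c,n,s=1.5,crop=None):
    im=c['color']
    if crop: x0,y0,x1,y1=crop; im=im[y0:y1,x0:x1]
    cv2.imwrite('pics/'+n+'.png',cv2.resize(im,None,fx=s,fy=s,interpolation=cv2.INTER_CUBIC))
def st():
    s=robot.observe(); print('t',round(s['time'],2),'tcp',np.round(s['tool_pos'],4),'rot',np.round(s['tool_rot'],3),'F',np.round(s['contact_force'],1),'op',round(s['opening'],4),'q',np.round(s['qpos'],3))
    return s
E
python3 - <<'E'
from h import *
st()
for n in ['scene','top','wrist']:
    c=cam(n); save(c,n+'0'); print(n,c['R'].round(3).tolist(),(-c['R'].T@c['t']).round(3),c['fx'],c['k1'])
E
```

```text
total 12
drwxr-xr-x  3 agent agent 4096 Dec  7 16:11 .
drwxr-xr-x 23 root  root  4096 Dec  7 16:11 ..
drwxr-xr-x  2 agent agent 4096 Dec  7 16:11 pics
t 0.0 tcp [ 0.1833 -0.4915  0.2261] rot [-3.14  -0.     0.357] F [-0.   0.1  0.4] op 0.0917 q [-1.36   0.343  1.525  0.     1.275 -0.146]
scene [[1.0, -0.004, 0.017], [0.011, -0.586, -0.81], [0.013, 0.81, -0.586]] [ 0.555 -0.976  0.893] 445.16030582675097 0.020708389491967887
top [[-0.021, -1.0, -0.001], [-0.99, 0.021, -0.137], [0.137, -0.002, -0.991]] [0.44  0.096 1.211] 377.28380975449556 0.029924638471321173
wrist [[0.349, -0.937, -0.001], [-0.898, -0.334, 0.286], [-0.269, -0.098, -0.958]] [ 0.254 -0.465  0.385] 286.4414883360277 0.004076929791547157
```

View pics/scene0.png

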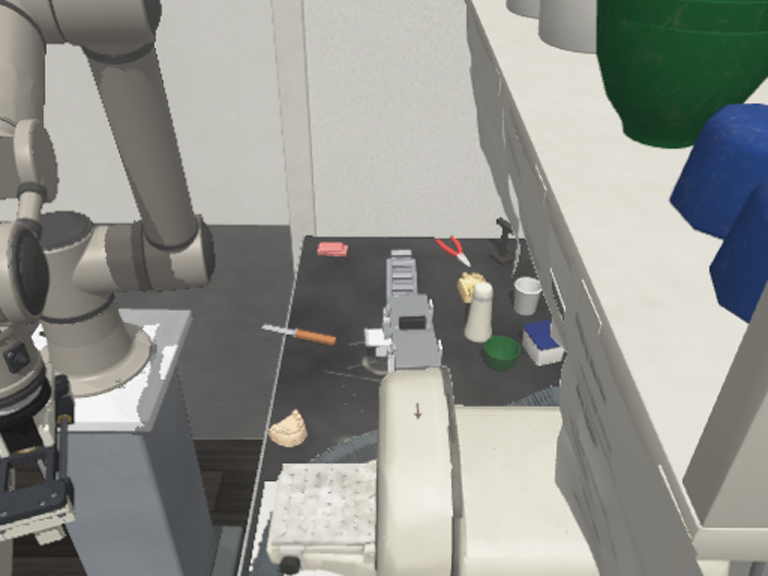

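View pics/top0.png

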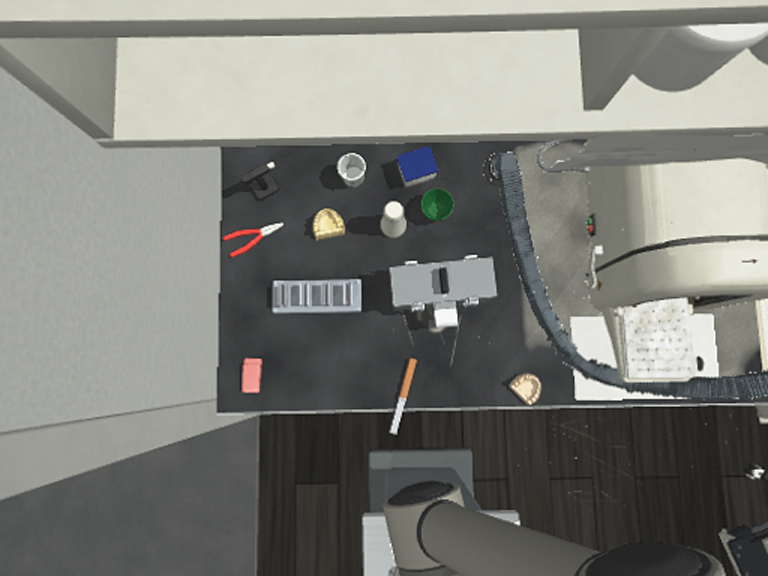

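View pics/wrist0.png

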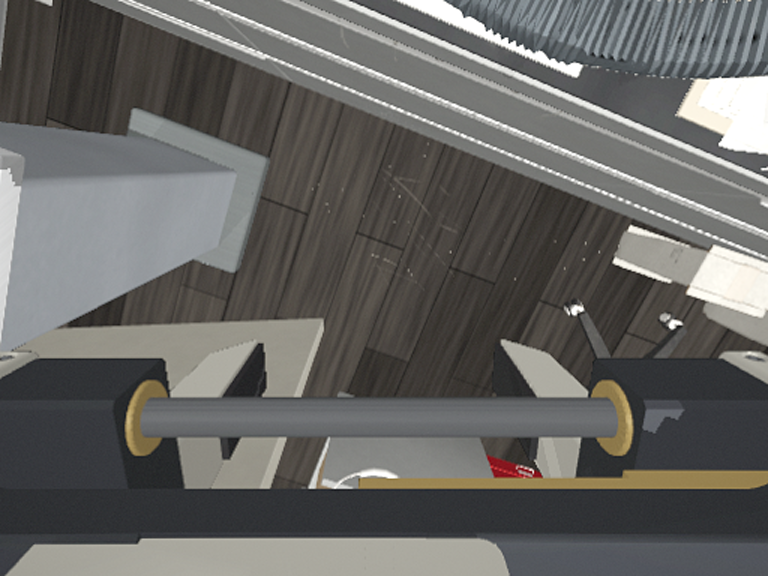

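```bash
python3 - <<'E'
from h import *
c=cam('top'); save(c,'topA',4,(140,90,340,210)); save(c,'topB',4,(240,160,370,300))
s=cam('scene'); save(s,'sceneA',4,(165,155,345,300))
E
```

```text
(no output)
```

View pics/topA.png

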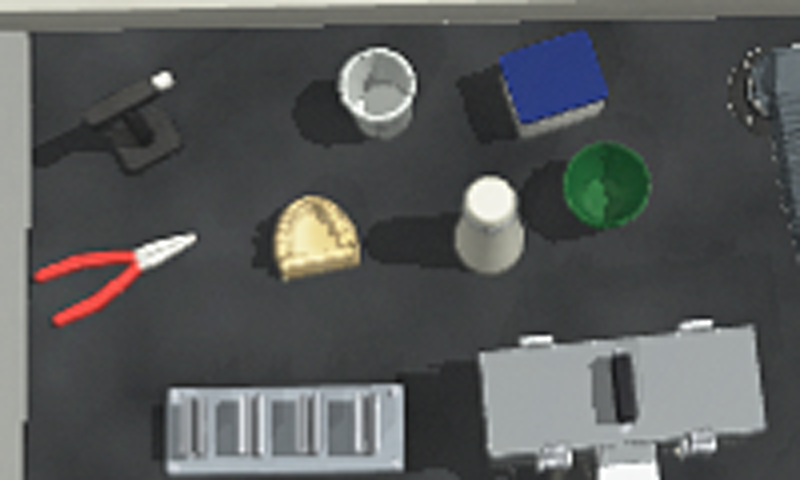

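View pics/topB.png

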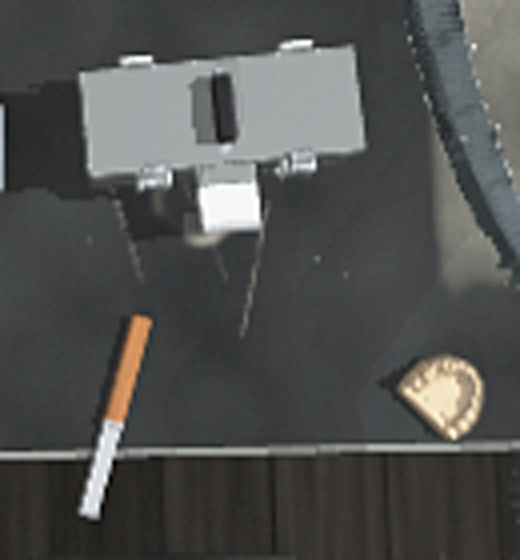

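View pics/sceneA.png

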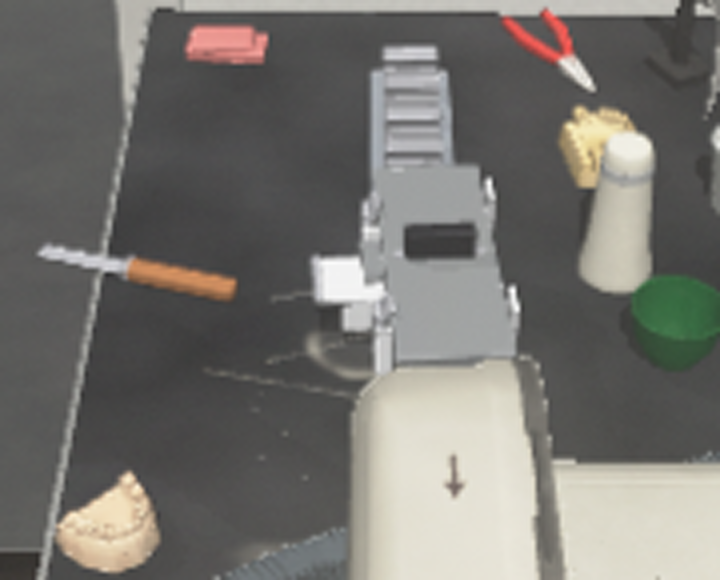

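```bash
cat > meas.py <<'E'
from h import *
def A(p,x0=140,y0=90,s=4): p=np.array(p,float); return np.c_[(p[:,0]+.5)/s-.5+x0,(p[:,1]+.5)/s-.5+y0]
def opener(c,z=0.012):
    im=c['color']; hsv=cv2.cvtColor(im,cv2.COLOR_BGR2HSV)
    m=cv2.inRange(hsv,(6,120,90),(18,255,255)); n,l,stt,cen=cv2.connectedComponentsWithStats(m)
    best=[i for i in range(1,n) if stt[i,4]>60]
    for i in best:
        v,u=np.where(l==i); P=onz(c,np.c_[u,v],z)[:,:2]
        r=cv2.minAreaRect((P*1000).astype(np.float32)); pc=P.mean(0); w,V=np.linalg.eigh(np.cov((P-pc).T))
        d=V[:,1]; print('orange',stt[i].tolist(),'ctr',pc.round(4),'rect',np.round(r,1) if 0 else r,'dir deg',np.degrees(np.arctan2(d[1],d[0])).round(2))
E
python3 - <<'E'
from meas import *
c=cam('top'); s=cam('scene')
P=onz(c,A([(480,352),(752,325),(766,430),(490,460)]),0.095); print(P.round(4)); print(P.mean(0), [np.linalg.norm(P[i]-P[(i+1)%4]).round(4) for i in range(4)])
for i,j in ((0,1),(3,2),(0,3),(1,2)):
    d=P[i]-P[j]; print(np.degrees(np.arctan2(d[1],d[0])).round(2))
S=onz(c,A([(166,388),(405,384),(404,471),(167,474)]),0.012); print(S.round(4),S.mean(0),[np.linalg.norm(S[i]-S[(i+1)%4]).round(4) for i in range(4)])
opener(c); opener(s)
# rib top ends
print('rib',onz(c,A([(613,353),(630,353),(636,422),(615,424)]),0.119).round(4))
# table edge
print(onz(c,A([(0,452),(520,445)],240,160),0).round(3))
print('models',onz(c,A([(1280/1.5*0+440,395)],240,160),0.02), onz(c,A([(320,250),(490,260)]),0.0))
E
```

```text
[[ 0.6494  0.0921  0.095 ]
 [ 0.6657 -0.1131  0.095 ]
 [ 0.5858 -0.1199  0.095 ]
 [ 0.5676  0.0863  0.095 ]]
[ 0.61710365 -0.01364326  0.095     ] [np.float64(0.2058), np.float64(0.0802), np.float64(0.207), np.float64(0.082)]
94.54
95.05
4.01
4.86
[[0.6408 0.3449 0.012 ]
 [0.6401 0.1527 0.012 ]
 [0.5697 0.1545 0.012 ]
 [0.5713 0.3435 0.012 ]] [0.6054538 0.2489    0.012    ] [np.float64(0.1922), np.float64(0.0704), np.float64(0.189), np.float64(0.0696)]
orange [266, 239, 12, 26, 134] ctr [0.4285 0.0589] rect ((428.7244873046875, 58.82771301269531), (15.693638801574707, 81.65283966064453), 73.07290649414062) dir deg 162.83
orange [197, 220, 27, 10, 130] ctr [0.4236 0.0538] rect ((423.46600341796875, 53.78468322753906), (22.356382369995117, 84.26702117919922), 72.51742553710938) dir deg 163.19
rib [[ 0.6421 -0.0056  0.119 ]
 [ 0.6418 -0.0181  0.119 ]
 [ 0.5905 -0.0207  0.119 ]
 [ 0.5894 -0.0053  0.119 ]]
[[ 0.365  0.161  0.   ]
 [ 0.362 -0.248  0.   ]]
models [[ 0.40244589 -0.1825193   0.02      ]] [[0.75528496 0.22160755 0.        ]
 [0.74394479 0.08189115 0.        ]]
```

```bash
cat >> h.py <<'E'
def plan(x,y,z,yaw,s=None):
    s=s or robot.observe(); M=R.from_euler('xyz',s['tool_rot']).as_matrix()
    d=M.T@(np.array([x,y,z])-s['tool_pos'])/0.025
    dy=(yaw-np.degrees(np.arctan2(M[1,0],M[0,0]))+180)%360-180
    print('delta',d.round(3),'roll',round(-dy/6,3),'yaw now',np.degrees(np.arctan2(M[1,0],M[0,0])).round(2))
E
python3 - <<'E'
from h import *
plan(0.43,0.057,0.24,162.8); plan(0.183,-0.492,0.28,90)
E
```

```text
delta [ 16.911 -17.126  -0.531] roll -23.726 yaw now 20.44
delta [-0.017 -0.    -2.136] roll -11.593 yaw now 20.44
```

```bash
python3 -m crank '{"claw":[1,1,1,0.6,0.6,0.6,0.6,0.6],"delta_pos":[[0,0,-1],[0.8,-0.8,-2],[2,-2,-2],[3,-3,-2],[4.2,-4.2,-2],[5.4,-5.4,-2],[6.6,-6.6,-2],[7.8,-7.8,-2]],"roll":[-1,-2,-3,-4.1,-5.2,-6.3,-7.4,-8.5]}' 30
python3 - <<'E'
from h import *
st(); plan(0.43,0.057,0.24,162.8)
E
```

```text
time: 1.02
tool_pos: [0.297, -0.242, 0.2769]
tool_rot: [3.141, 0.0, 1.252]
contact_force: [1.1, 0.1, -0.1]
opening: 0.0628
t 1.02 tcp [ 0.297  -0.242   0.2769] rot [3.141 0.    1.252] F [ 1.1  0.1 -0.1] op 0.0628 q [-0.885  0.034  1.773  0.     1.334 -0.566]
delta [13.027  1.301  1.471] roll -15.179 yaw now 71.72
```

```bash
python3 -m crank '{"claw":[0.6,0.6,0.6,0.6,0.6,0.6,0.6,0.6],"delta_pos":[[1,0.1,0],[2.4,0.2,0],[4,0.4,0],[5.6,0.55,0],[7.2,0.7,0.3],[8.8,0.9,0.5],[10.4,1.05,0.8],[12,1.2,1.4]],"roll":[-1.1,-2.2,-3.3,-4.4,-5.5,-6.6,-7.7,-8.8]}'
python3 -m crank '{"claw":[0.6,0.6,0.6,0.6,0.6,0.6,0.6,0.6],"delta_pos":[[0,0,0],[0,0,0],[0,0,0],[0,0,0],[0,0,0],[0,0,0],[0,0,0],[0,0,0]],"roll":[-1.1,-2.2,-3.3,-4.4,-5.5,-6.1,-6.4,-6.4]}'
python3 - <<'E'
from meas import *
st(); plan(0.43,0.057,0.24,162.8)
c=cam('wrist'); save(c,'w1')
opener(c)
c=cam('top'); save(c,'t1')
opener(c)
E
```

```text
time: 1.68
tool_pos: [0.4214, 0.032, 0.2431]
tool_rot: [3.139, 0.002, 2.174]
contact_force: [0.5, -0.9, -0.8]
opening: 0.0551
time: 2.35
tool_pos: [0.4202, 0.03, 0.2422]
tool_rot: [-3.142, 0.0, 2.84]
contact_force: [0.4, 0.2, 0.5]
opening: 0.0551
t 2.35 tcp [0.4202 0.03   0.2422] rot [-3.142  0.     2.84 ] F [0.4 0.2 0.5] op 0.0551 q [-0.111  0.136  1.756 -0.     1.249 -1.38 ]
delta [-0.054  1.15   0.086] roll -0.015 yaw now 162.71
```

View pics/w1.png

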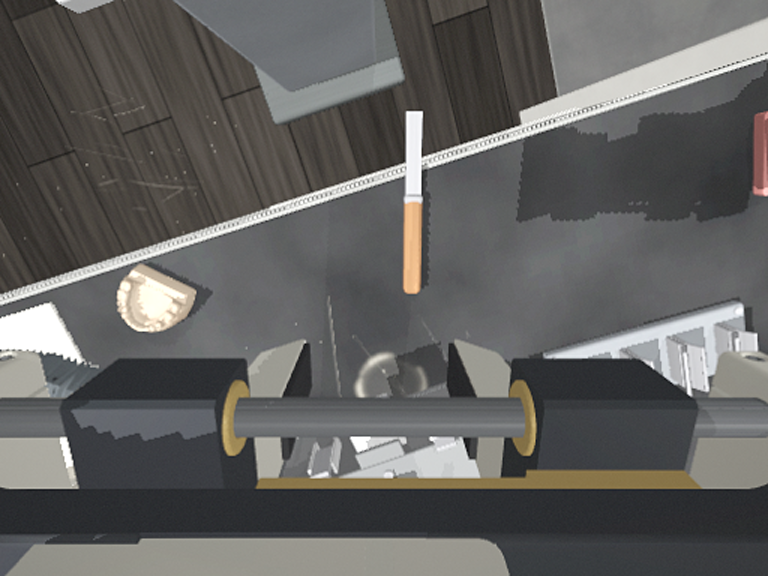

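```bash
python3 - <<'E'
from meas import *
c=cam('wrist')
P=onz(c,np.array([(412,293),(412,198),(405,245),(421,245)])/1.5,0.014); Q=onz(c,[(413/1.5,111/1.5)],0.0085)
print(P.round(4),Q.round(4)); m=(P[0]+P[1])/2
d=Q[0]-P[0]; ang=np.degrees(np.arctan2(d[1],d[0])); print('handle len',np.linalg.norm(P[0]-P[1]),'tot',np.linalg.norm(d[:2]),ang, 'mid',m, 'w',np.linalg.norm(P[2]-P[3]))
org=Q[0][:2]-0.115*np.array([np.cos(np.radians(ang)),np.sin(np.radians(ang))]); print('origin from tip',org)
plan(m[0],m[1],0.08,ang); plan(m[0],m[1],0.004,ang)
E
```

```text
[[0.4648 0.0481 0.014 ]
 [0.3808 0.0725 0.014 ]
 [0.4191 0.0548 0.014 ]
 [0.4235 0.0686 0.014 ]] [[0.3123 0.0937 0.0085]]
handle len 0.08750170821932422 tot 0.15915892485476135 163.35898145787377 mid [0.42282285 0.06031131 0.014     ] w 0.014561536423325607
origin from tip [0.42252861 0.06075649]
delta [0.264 1.192 6.486] roll -0.13 yaw now 162.58
delta [0.264 1.192 9.526] roll -0.13 yaw now 162.58
```

```bash
python3 -m crank '{"claw":[0.45,0.45,0.45,0.45,0.45,0.45,0.45,0.45],"delta_pos":[[0.2,0.5,0.5],[0.2,1.1,1.5],[0.2,1.18,3],[0.2,1.18,4.5],[0.2,1.18,6],[0.2,1.18,7.2],[0.2,1.18,7.2],[0.2,1.18,7.2]],"roll":[-0.13,-0.13,-0.13,-0.13,-0.13,-0.13,-0.13,-0.13]}'
python3 - <<'E'
from meas import *
c=cam('wrist'); save(c,'w2'); st(); print(proj(c,[[0.4235,0.0600,0.007],c['state']['tool_pos']])*1.5)
E
```

```text
time: 3.17
tool_pos: [0.4235, 0.0596, 0.0616]
tool_rot: [-3.141, -0.003, 2.852]
contact_force: [-0.5, 0.0, 0.2]
opening: 0.0411
t 3.22 tcp [0.4249 0.0595 0.063 ] rot [3.142 0.    2.852] F [ 0.6 -0.7  0.2] op 0.0415 q [-0.04   0.398  1.99  -0.     0.754 -1.321]
[[380.67966425 319.88181877]
 [380.15384633 366.27551751]]
```

View pics/w2.png

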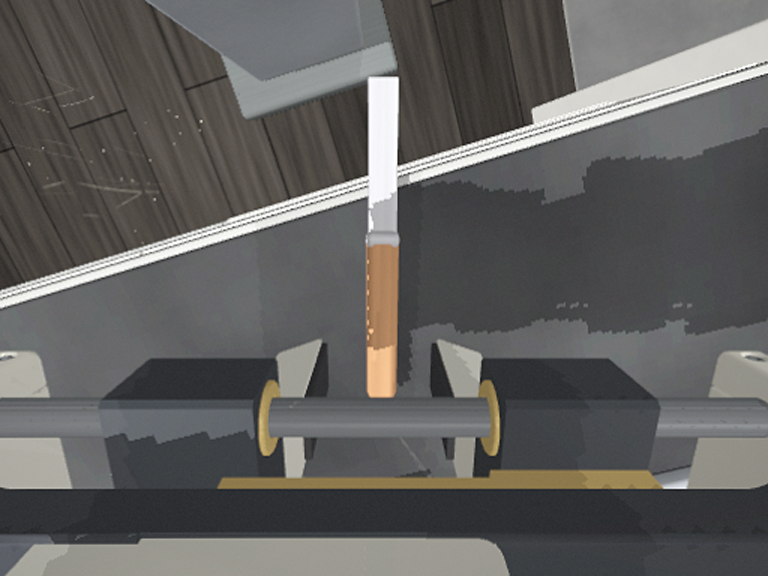

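```bash
python3 -m crank '{"claw":[0.45,0.45,0.45,0.45,0.45,0.1,0.1,0.1],"delta_pos":[[0,0,0.6],[0,0,1.2],[0,0,1.8],[0,0,2.2],[0,0,2.3],[0,0,2.3],[0,0,2.3],[0,0,2.3]],"roll":[0,0,0,0,0,0,0,0]}' 40
python3 -m crank '{"claw":[0.1,0.1,0.1,0.1,0.1,0.1,0.1,0.1],"delta_pos":[[0,0,0],[0,0,0],[0,0,0],[0,0,0],[0,0,-0.5],[0,0,-1],[0,0,-2],[0,0,-3]],"roll":[0,0,0,0,0,0,0,0]}'
python3 -m crank '{"claw":[0.1,0.1,0.1,0.1,0.1,0.1,0.1,0.1],"delta_pos":[[0,0,-1],[0,0,-2],[0,0,-2],[0,0,-2],[0,0,-2],[0,0,-2],[0,0,-2],[0,0,-2]],"roll":[1,2,3,4,5,6,7,8]}'
python3 - <<'E'
from meas import *
c=cam('wrist'); save(c,'w3'); st();  plan(0.45,-0.025,0.14,4.6)
E
```

```text
time: 3.88
tool_pos: [0.4253, 0.0595, 0.006]
tool_rot: [3.141, 0.003, 2.852]
contact_force: [-0.2, -0.2, 0.4]
opening: 0.0257
time: 4.55
tool_pos: [0.4234, 0.0596, 0.0801]
tool_rot: [-3.141, -0.002, 2.852]
contact_force: [0.5, -0.2, -1.6]
opening: 0.0154
time: 5.22
tool_pos: [0.424, 0.0596, 0.1297]
tool_rot: [-3.141, -0.0, 2.009]
contact_force: [0.5, -0.1, -0.5]
opening: 0.0152
t 5.27 tcp [0.424  0.0596 0.1297] rot [-3.141 -0.     2.003] F [-0.4  0.8 -1.2] op 0.0158 q [-0.04   0.284  1.916 -0.     0.942 -0.472]
delta [-3.508 -0.474 -0.412] roll 18.362 yaw now 114.77
```

View pics/w3.png

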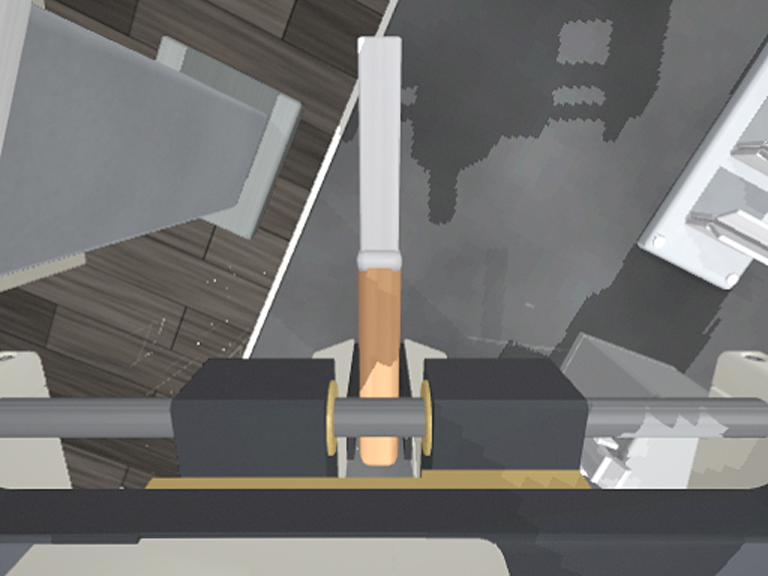

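```bash
python3 - <<'E'
from meas import *
plan(0.397,-0.031,0.13,4.6)
E
python3 -m crank '{"claw":[0.1,0.1,0.1,0.1,0.1,0.1,0.1,0.1],"delta_pos":[[-0.3,0,0],[-0.6,-0.2,0],[-1,-0.3,0],[-1.4,-0.4,0],[-1.8,-0.6,0],[-2.2,-0.7,0],[-2.6,-0.8,0],[-2.8,-0.9,0]],"roll":[1.1,2.2,3.3,4.4,5.5,6.6,7.7,8.8]}'
python3 -m crank '{"claw":[0.1,0.1,0.1,0.1,0.1,0.1,0.1,0.1],"delta_pos":[[0,0,0],[0,0,0],[0,0,0],[0,0,0],[0,0,0],[0,0,0],[0,0,0],[0,0,0]],"roll":[1.1,2.2,3.3,4.4,5.5,6.6,7.7,8.8]}'
python3 - <<'E'
from meas import *
st(); plan(0.397,-0.031,0.13,4.6)
E
```

```text
delta [-2.838 -2.499 -0.012] roll 18.362 yaw now 114.77
time: 5.93
tool_pos: [0.4342, -0.0142, 0.1297]
tool_rot: [3.141, 0.0, 1.089]
contact_force: [-0.5, 1.0, -0.5]
opening: 0.0155
time: 6.6
tool_pos: [0.4337, -0.0133, 0.1296]
tool_rot: [-3.142, 0.0, 0.168]
contact_force: [-0.3, 0.1, -1.1]
opening: 0.0154
t 6.6 tcp [ 0.4337 -0.0133  0.1296] rot [-3.142  0.     0.168] F [-0.3  0.1 -1.1] op 0.0154 q [-0.208  0.294  1.902 -0.     0.947  1.195]
delta [-1.566  0.453 -0.014] roll 0.841 yaw now 9.64
```

```bash
python3 -m crank '{"claw":[0.1,0.1,0.1,0.1,0.1,0.1,0.1,0.1],"delta_pos":[[-0.6,0.2,0],[-1.2,0.4,0],[-1.56,0.45,0],[-1.56,0.45,0],[-1.56,0.45,0],[-1.56,0.45,0],[-1.56,0.45,0],[-1.56,0.45,0]],"roll":[0.5,0.84,0.84,0.84,0.84,0.84,0.84,0.84]}'
python3 - <<'E'
from meas import *
c=cam('wrist'); save(c,'w4'); s=st(); 
p=np.array(s['tool_pos'])
def B(x,y,z,b=(0.617,-0.0136,4.6)):
    a=np.radians(b[2]); return [b[0]+x*np.cos(a)-y*np.sin(a), b[1]+x*np.sin(a)+y*np.cos(a), z]
print('tip exp',proj(c,[p+[0.115,0.009,0.003]])*1.5,'bar ends',proj(c,[B(-.086,-.02,.0805),B(-.086,.02,.0805)])*1.5,'tab',proj(c,[B(-.055,-.02,.095),B(-.055,.02,.095),B(-.04,-.02,.095),B(-.04,.02,.095)])*1.5)
print('cover',proj(c,[B(-.04,-.104,.095),B(-.04,.104,.095),B(.04,.104,.095),B(.04,-.104,.095)])*1.5)
E
```

```text
time: 7.27
tool_pos: [0.398, -0.0309, 0.1297]
tool_rot: [3.141, -0.0, 0.084]
contact_force: [0.4, -1.5, -1.0]
opening: 0.0156
t 7.32 tcp [ 0.3978 -0.0309  0.1296] rot [ 3.142 -0.     0.084] F [-0.8 -0.1 -1.2] op 0.0154 q [-0.27   0.236  1.988 -0.     0.918  1.216]
tip exp [[380.43745488  36.22214596]] bar ends [[427.3287645   22.15785812]
 [333.2360881   21.79452055]] tab [[ 434.63389633  -85.48846735]
 [ 327.00994344  -85.93592419]
 [ 436.36600954 -135.99667081]
 [ 325.68407356 -136.47230792]]
cover [[ 669.0818228  -135.74143798]
 [  92.53408516 -138.22146367]
 [  41.19776069 -468.35371357]
 [ 722.89353915 -464.79347162]]
```

View pics/w4.png

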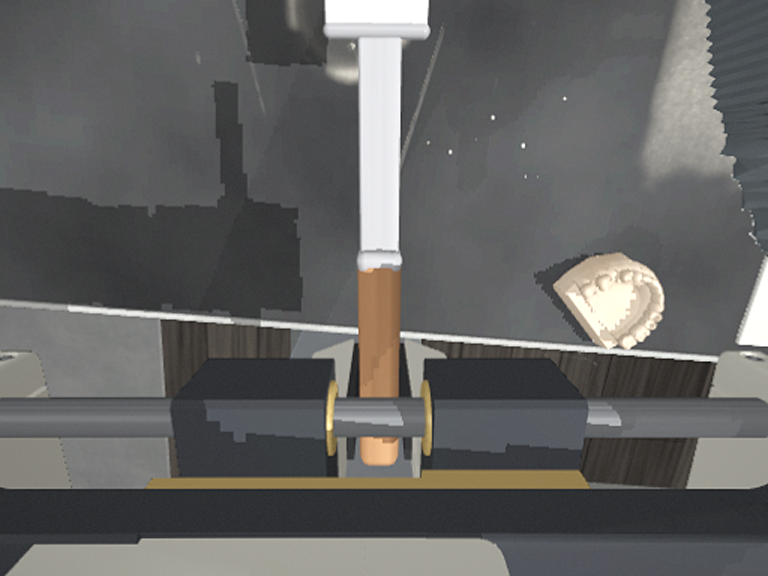

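```bash
python3 - <<'E'
from meas import *
s=cam('scene'); save(s,'sceneB',4,(165,155,345,300)); a=A([(404,226),(476,225)],165,155)
print(onz(s,a,0.119).round(4)); print(onz(s,A([(383,168),(480,166),(396,358)],165,155),0.095).round(4))
w=cam('wrist'); print(onz(w,np.array([(325,31),(428,31)])/1.5,0.0785).round(4))
E
```

```text
[[ 0.5887 -0.0127  0.119 ]
 [ 0.6388 -0.0107  0.119 ]]
[[ 0.5752  0.0858  0.095 ]
 [ 0.6478  0.0897  0.095 ]
 [ 0.5825 -0.12    0.095 ]]
[[ 0.5262  0.003   0.0785]
 [ 0.5299 -0.0413  0.0785]]
```

View pics/sceneB.png

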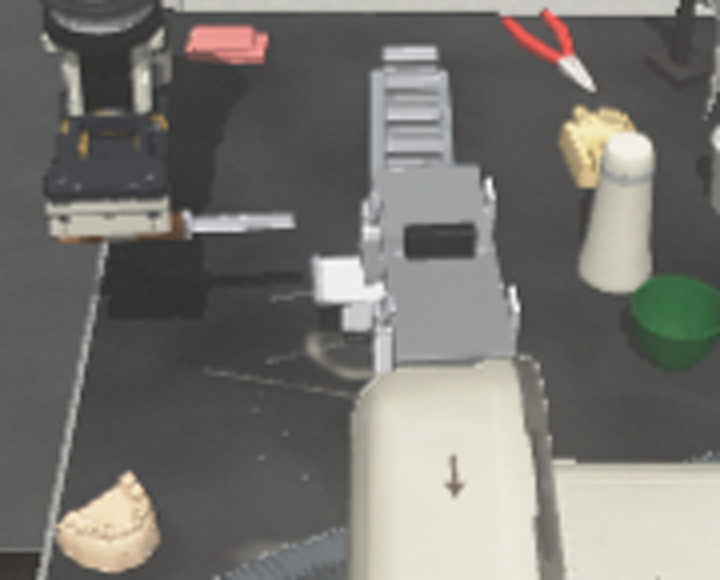

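```bash
python3 - <<'E'
from meas import *
s=cam('scene'); save(s,'sc3',8,(205,195,265,230))
p=np.array(robot.observe()['tool_pos'])
for dz in (-.003,.0005,.002,.0035,.006): print(dz,((proj(s,[p+[0.115,0.009,dz],p+[0.045,.0036,dz]])-[205,195]+.5)*8-.5).round(1).tolist())
E
```

```text
-0.003 [[267.5, 129.9], [61.7, 137.7]]
0.0005 [[267.3, 122.0], [61.2, 129.7]]
0.002 [[267.3, 118.5], [61.0, 126.3]]
0.0035 [[267.2, 115.1], [60.8, 122.8]]
0.006 [[267.2, 109.4], [60.5, 117.1]]
```

View pics/sc3.png

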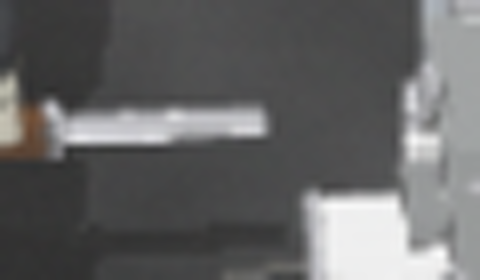

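```bash
python3 - <<'E'
from meas import *
plan(0.3978,-0.0297,0.0838,4.6);plan(0.4563,-0.0250,0.0838,4.6)
E
```

```text
delta [ 0.013 -0.05   1.83 ] roll 0.034 yaw now 4.81
delta [ 2.36  -0.042  1.83 ] roll 0.034 yaw now 4.81
```

```bash
python3 -m crank '{"claw":[0.1,0.1,0.1,0.1,0.1,0.1,0.1,0.1],"delta_pos":[[0,-0.04,0.6],[0,-0.04,1.2],[0,-0.04,1.83],[0,-0.04,1.83],[0,-0.04,1.83],[0,-0.04,1.83],[0,-0.04,1.83],[0,-0.04,1.83]],"roll":[0,0,0,0,0,0,0,0]}'
python3 - <<'E'
from meas import *
s=cam('scene'); save(s,'sc4',8,(205,195,285,245));st(); plan(0.4563,-0.0250,0.0838,4.6)
c=cam('wrist'); save(c,'w5')
E
```

```text
time: 8.13
tool_pos: [0.3979, -0.0302, 0.0846]
tool_rot: [3.141, -0.002, 0.084]
contact_force: [0.1, -1.3, -0.6]
opening: 0.0153
t 8.18 tcp [ 0.3978 -0.0302  0.0845] rot [ 3.141e+00 -1.000e-03  8.400e-02] F [-0.4  0.5 -0.8] op 0.0153 q [-0.268  0.314  2.045 -0.     0.782  1.219]
delta [ 2.349 -0.011  0.032] roll 0.031 yaw now 4.79
```

View pics/sc4.png

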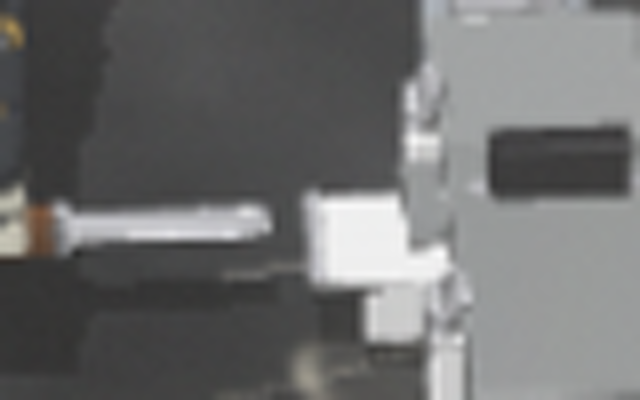

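View pics/w5.png

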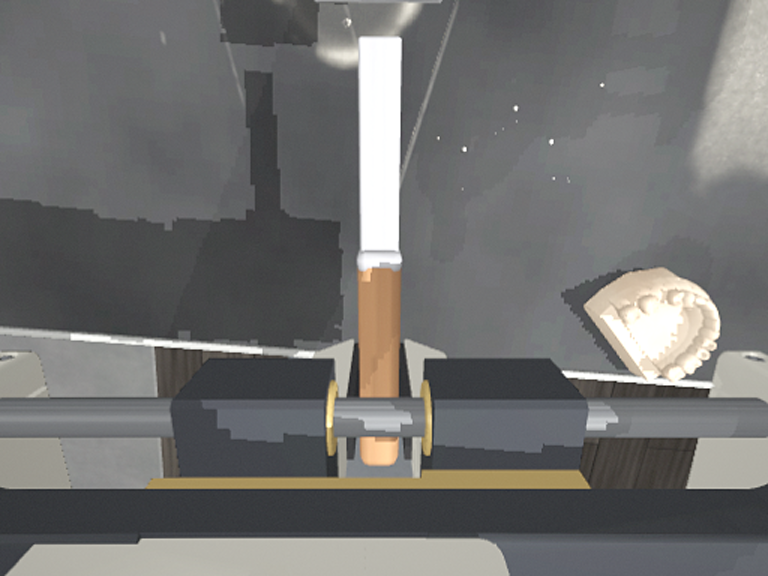

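```bash
python3 -m crank '{"claw":[0.1,0.1,0.1,0.1,0.1,0.1,0.1,0.1],"delta_pos":[[0.3,0,0.02],[0.6,0,0.02],[0.9,0,0.02],[1.2,0,0.02],[1.5,0,0.02],[1.8,0,0.02],[2.1,0,0.02],[2.35,0,0.02]],"roll":[0.02,0.02,0.02,0.02,0.02,0.02,0.02,0.02]}'
python3 - <<'E'
from meas import *
s=cam('scene'); save(s,'sc5',8,(205,195,285,245));st(); plan(0.4563,-0.0250,0.0838,4.6)
c=cam('wrist'); save(c,'w6')
E
```

```text
time: 8.9
tool_pos: [0.4568, -0.0251, 0.0833]
tool_rot: [3.142, -0.0, 0.082]
contact_force: [0.1, -0.5, -0.9]
opening: 0.0157
t 8.95 tcp [ 0.458  -0.0252  0.0834] rot [ 3.141e+00 -2.000e-03  8.100e-02] F [ 1.9 -1.4 -1.2] op 0.0156 q [-0.222  0.404  1.893  0.     0.843  1.267]
delta [-0.066 -0.013 -0.014] roll 0.011 yaw now 4.67
```

View pics/sc5.png

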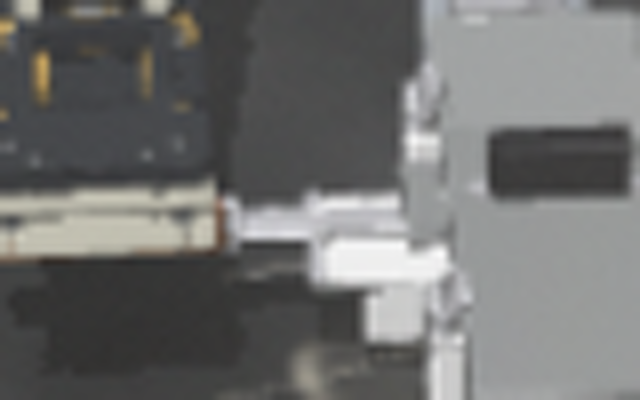

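View pics/w6.png

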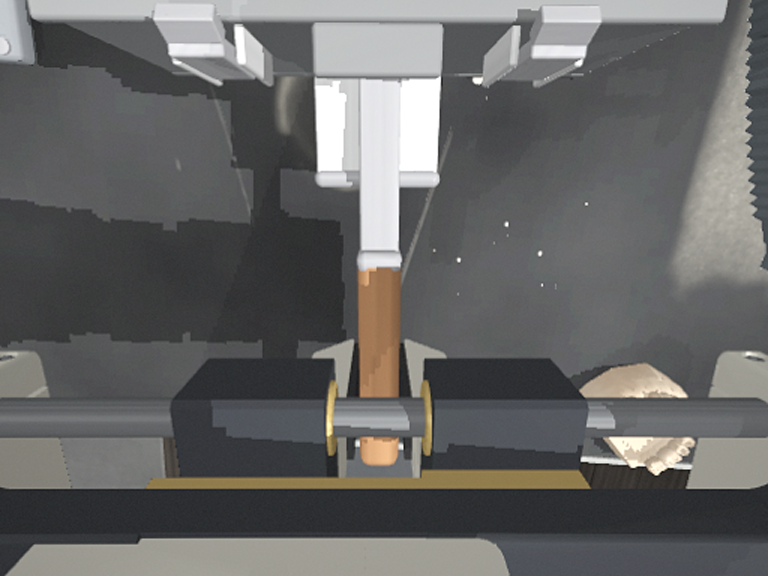

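```bash
python3 -m crank '{"claw":[0.1,0.1,0.1,0.1,0.1,0.1,0.1,0.1],"delta_pos":[[0,0,0.08],[0.01,0,0.16],[0.03,0,0.24],[0.04,0,0.32],[0.06,0,0.4],[0.08,0,0.48],[0.1,0,0.56],[0.12,0,0.64]],"roll":[0,0,0,0,0,0,0,0]}' 30
python3 - <<'E'
from meas import *
s=cam('scene'); save(s,'sc6',8,(205,195,285,245));st()
c=cam('wrist'); save(c,'w7')
E
```

```text
time: 9.67
tool_pos: [0.4585, -0.0249, 0.0672]
tool_rot: [-3.142, 0.001, 0.081]
contact_force: [-4.5, -0.3, 5.8]
opening: 0.0157
t 9.72 tcp [ 0.4586 -0.0249  0.0669] rot [-3.141e+00  1.000e-03  8.100e-02] F [-2.5 -0.8  3.6] op 0.0156 q [-0.221  0.433  1.906 -0.     0.803  1.268]
```

View pics/sc6.png

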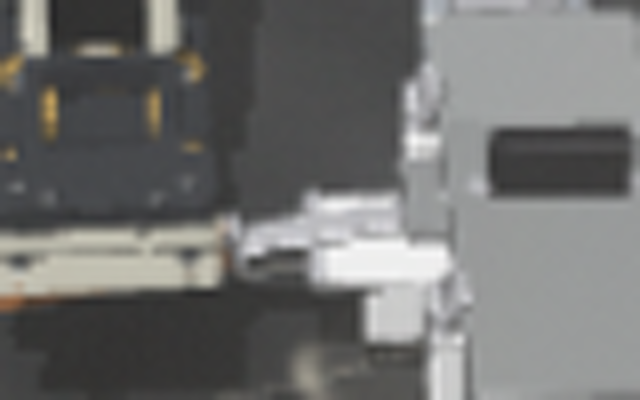

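View pics/w7.png

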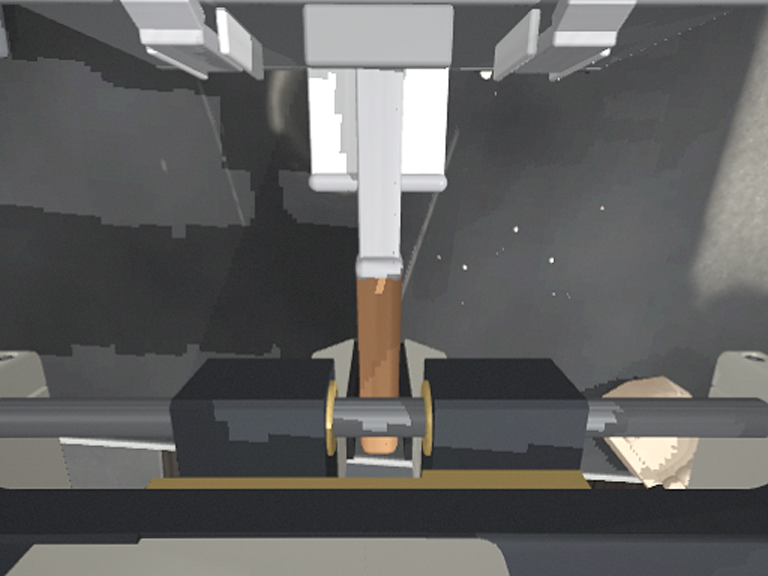

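```bash
python3 -m crank '{"claw":[0.1,0.1,0.1,0.1,0.1,0.1,0.1,0.1],"delta_pos":[[0.02,0,0.1],[0.05,0,0.2],[0.07,0,0.3],[0.09,0,0.4],[0.12,0,0.5],[0.14,0,0.6],[0.16,0,0.7],[0.18,0,0.8]],"roll":[0,0,0,0,0,0,0,0]}' 30
python3 - <<'E'
from meas import *
s=cam('scene'); save(s,'sc7',8,(205,195,285,245));st()
c=cam('wrist'); save(c,'w8')
E
```

```text
time: 10.43
tool_pos: [0.4643, -0.0246, 0.0474]
tool_rot: [3.141, -0.002, 0.081]
contact_force: [-0.5, 0.2, 3.6]
opening: 0.0155
t 10.48 tcp [ 0.4643 -0.0246  0.0471] rot [ 3.141e+00 -2.000e-03  8.100e-02] F [0.3 0.  3.8] op 0.0158 q [-0.218  0.475  1.91   0.     0.755  1.271]
```

View pics/sc7.png

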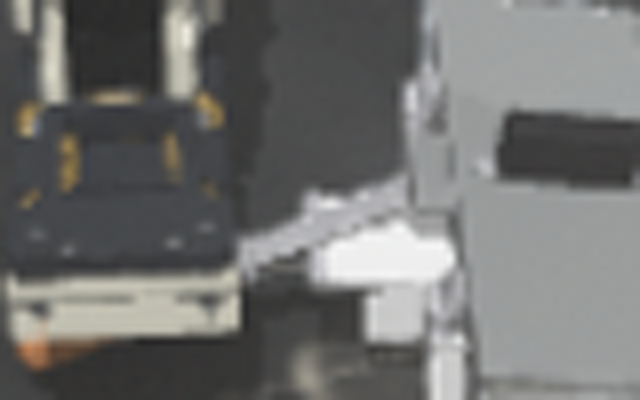

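View pics/w8.png

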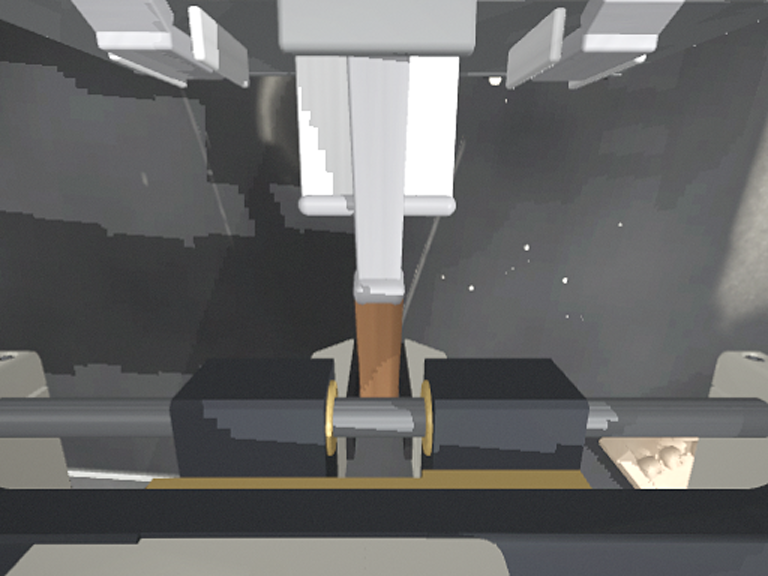

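```bash
python3 -m crank '{"claw":[0.1,0.1,0.1,0.1,0.1,0.1,0.1,0.1],"delta_pos":[[0.02,0,0.08],[0.04,0,0.16],[0.05,0,0.24],[0.06,0,0.24],[0.06,0,0.24],[0.06,0,0.24],[0.06,0,0.24],[0.06,0,0.24]],"roll":[0,0,0,0,0,0,0,0]}' 30
python3 - <<'E'
from meas import *
s=cam('scene'); save(s,'sc8',8,(205,195,285,245));st()
E
```

```text
time: 11.2
tool_pos: [0.4647, -0.0245, 0.0413]
tool_rot: [3.142, 0.0, 0.081]
contact_force: [0.2, 0.2, 2.5]
opening: 0.0154
t 11.25 tcp [ 0.4648 -0.0244  0.0413] rot [3.142 0.    0.081] F [-0.5 -0.8  3.7] op 0.0158 q [-0.217  0.486  1.912 -0.     0.743  1.272]
```

View pics/sc8.png

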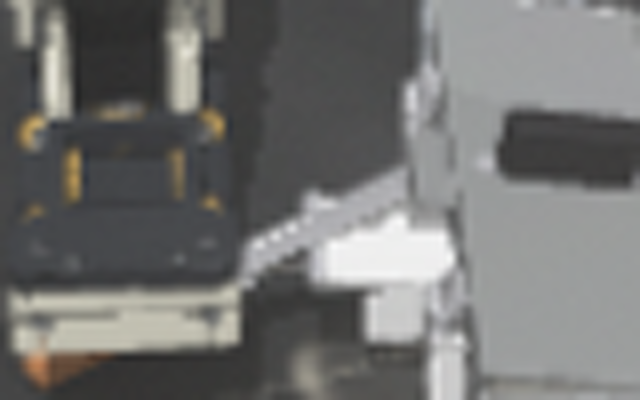

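```bash
python3 - <<'E'
from meas import *
def B(x,y,z,b=(0.6138,-0.0123,4.6)):
    a=np.radians(b[2]); return [b[0]+x*np.cos(a)-y*np.sin(a), b[1]+x*np.sin(a)+y*np.cos(a), z]
def C(x,y,z,f,px=.04):
    X=x-px; return B(px+X*np.cos(f)+z*np.sin(f), y, .09-X*np.sin(f)+z*np.cos(f))
s=cam('scene'); 
f8=lambda P:((proj(s,P)-[205,195]+.5)*8-.5).round(0).tolist()
for tab in (0,8,10.5,12,14,16):
    f=np.arcsin(tab/90); print(tab,f8([C(-.025,.007,.029,f),C(-.025,-.007,.029,f),C(-.025,-.007,.005,f),C(-.055,.02,.005,f),C(-.055,-.02,.005,f)]))
st()
t=cam('top'); save(t,'top9',6,(255,160,345,230)); save(s,'sc9',8,(225,190,325,260)); 
E
```

```text
0 [[487.0, 123.0], [491.0, 148.0], [489.0, 202.0], [398.0, 156.0], [406.0, 230.0]]
8 [[496.0, 110.0], [500.0, 135.0], [492.0, 189.0], [400.0, 138.0], [409.0, 211.0]]
10.5 [[499.0, 106.0], [503.0, 131.0], [493.0, 185.0], [401.0, 132.0], [410.0, 205.0]]
12 [[500.0, 103.0], [504.0, 129.0], [493.0, 182.0], [402.0, 128.0], [411.0, 201.0]]
14 [[503.0, 100.0], [507.0, 125.0], [494.0, 179.0], [403.0, 124.0], [412.0, 196.0]]
16 [[506.0, 97.0], [510.0, 122.0], [496.0, 176.0], [405.0, 119.0], [414.0, 192.0]]
t 11.3 tcp [ 0.4648 -0.0245  0.0413] rot [3.142 0.    0.081] F [ 0.4 -0.7  2.3] op 0.0155 q [-0.217  0.486  1.912 -0.     0.743  1.272]
```

View pics/sc9.png

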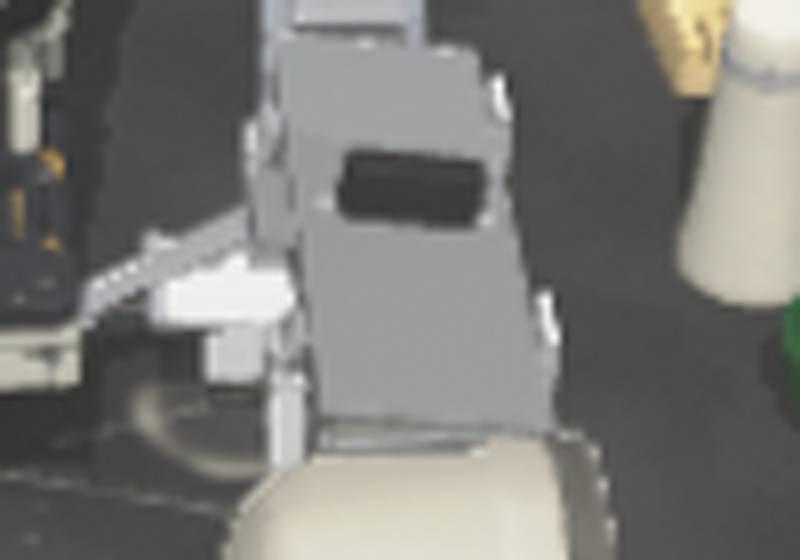

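View pics/top9.png

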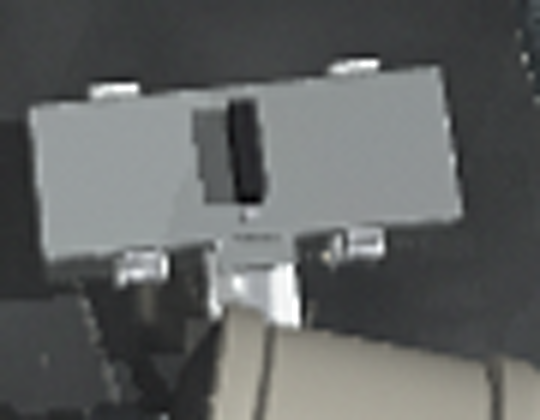

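```bash
python3 -m crank '{"claw":[0.1,0.1,0.1,0.1,0.1,0.1,0.1,0.1],"delta_pos":[[0.04,0,0.08],[0.08,0,0.16],[0.1,0,0.22],[0.1,0,0.22],[0.1,0,0.22],[0.1,0,0.22],[0.1,0,0.22],[0.1,0,0.22]],"roll":[0,0,0,0,0,0,0,0]}' 30
python3 - <<'E'
from meas import *
s=cam('scene'); save(s,'sc10',8,(225,190,325,260));st()
E
```

```text
time: 12.02
tool_pos: [0.467, -0.0242, 0.0357]
tool_rot: [-3.142, 0.001, 0.081]
contact_force: [-1.8, -0.3, 1.9]
opening: 0.0156
t 12.07 tcp [ 0.467  -0.0242  0.0357] rot [-3.141e+00  1.000e-03  8.100e-02] F [-1.7  0.   1.6] op 0.0156 q [-0.216  0.5    1.91  -0.     0.733  1.274]
```

View pics/sc10.png

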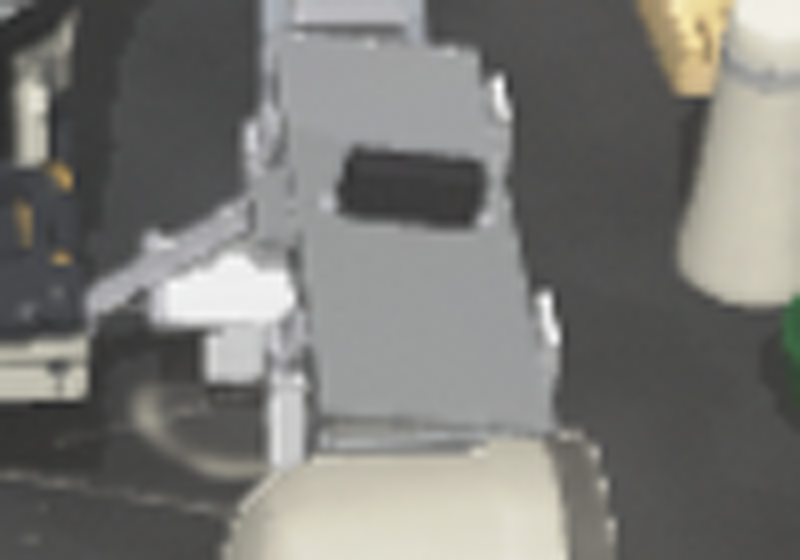

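```bash
python3 -m crank '{"claw":[0.1,0.1,0.1,0.1,0.1,0.1,0.1,0.1],"delta_pos":[[-0.1,0,0],[-0.2,0,0],[-0.5,0,0],[-0.9,0,0],[-1.3,0,0],[-1.8,0,0],[-2.3,0,0],[-2.6,0,0]],"roll":[0,0,0,0,0,0,0,0]}' 40
python3 - <<'E'
from meas import *
s=cam('scene'); save(s,'sc11',6,(205,170,325,260));st()
E
```

```text
time: 12.73
tool_pos: [0.4005, -0.0293, 0.0357]
tool_rot: [-3.141, 0.002, 0.081]
contact_force: [0.1, -0.4, -1.0]
opening: 0.0156
t 12.78 tcp [ 0.3995 -0.0292  0.0356] rot [-3.141e+00  3.000e-03  8.100e-02] F [-0.9  0.6 -2.1] op 0.0156 q [-0.265  0.416  2.085 -0.     0.643  1.225]
```

View pics/sc11.png

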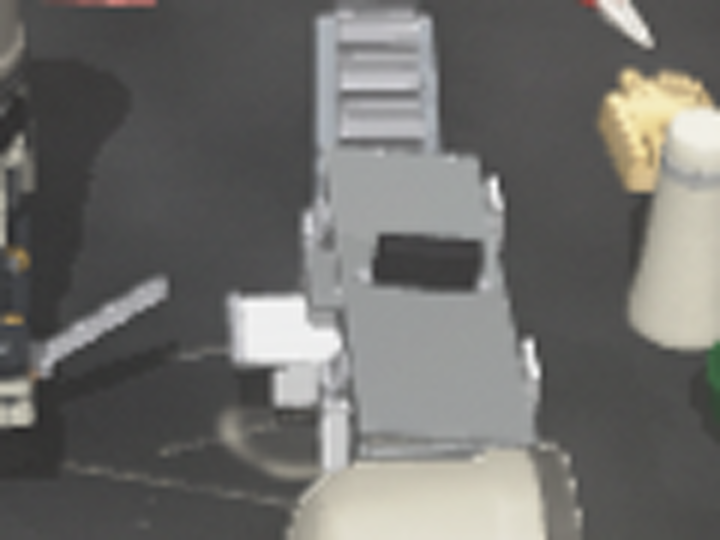

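```bash
python3 -m crank '{"claw":[0.1,0.1,0.1,0.1,0.1,0.1,0.1,0.1],"delta_pos":[[0,0,-0.3],[0,0,-0.6],[0.2,0.3,-0.6],[0.4,0.6,-0.6],[0.6,0.9,-0.6],[0.7,1.2,-0.6],[0.7,1.2,-0.6],[0.7,1.2,-0.6]],"roll":[-1.1,-2.2,-3.3,-4.4,-5.5,-6.6,-7.7,-8.8]}'
python3 -m crank '{"claw":[0.1,0.1,0.1,0.1,0.1,0.1,0.1,0.1],"delta_pos":[[0,0,0],[0,0,0],[0,0,0],[0,0,0],[0,0,0],[0,0,0.2],[0,0,0.4],[0,0,0.6]],"roll":[-1.1,-2.2,-3.3,-4.4,-5.4,-5.4,-5.4,-5.4]}'
python3 - <<'E'
from meas import *
st(); plan(0.42,-0.06,0.03,90)
E
```

```text
time: 13.45
tool_pos: [0.423, -0.0585, 0.0509]
tool_rot: [3.141, -0.0, 1.008]
contact_force: [0.2, -0.0, -1.6]
opening: 0.0152
time: 14.12
tool_pos: [0.4225, -0.058, 0.0353]
tool_rot: [3.142, 0.0, 1.565]
contact_force: [1.1, -0.5, -1.2]
opening: 0.0151
t 14.12 tcp [ 0.4225 -0.058   0.0353] rot [3.142 0.    1.565] F [ 1.1 -0.5 -1.2] op 0.0151 q [-0.316  0.448  2.021 -0.     0.673 -0.311]
delta [-0.081 -0.099  0.213] roll -0.052 yaw now 89.69
```

```bash
python3 -m crank '{"claw":[0.1,0.1,0.1,0.1,0.1,0.1,0.1,0.1],"delta_pos":[[0,0,0.15],[0,0,0.3],[0,0,0.45],[0,0,0.6],[0,0,0.75],[0,0,0.9],[0,0,1.02],[0,0,1.12]],"roll":[0,0,0,0,0,0,0,0]}' 8
python3 - <<'E'
from meas import *
st(); s=cam('scene'); save(s,'sc12',6,(165,170,285,260))
E
```

```text
time: 14.78
tool_pos: [0.4224, -0.058, 0.0075]
tool_rot: [-3.141, 0.0, 1.568]
contact_force: [-0.3, 0.9, 1.0]
opening: 0.0161
t 14.78 tcp [ 0.4224 -0.058   0.0075] rot [-3.141  0.     1.568] F [-0.3  0.9  1. ] op 0.0161 q [-0.317  0.505  2.041 -0.     0.596 -0.314]
```

View pics/sc12.png

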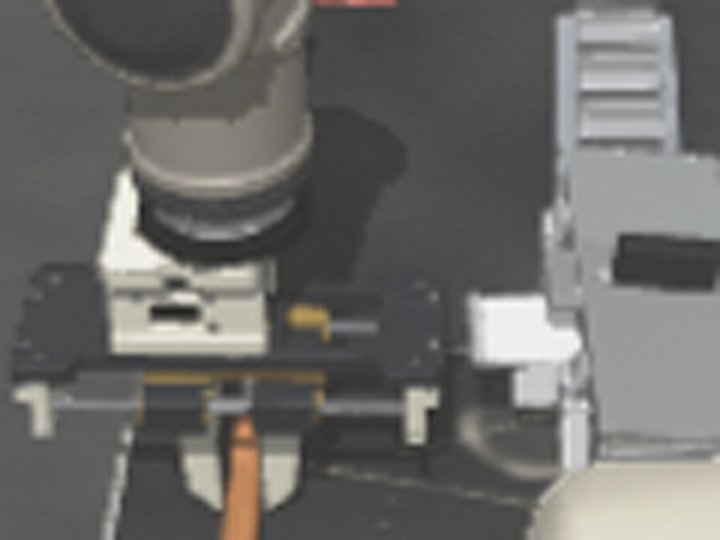

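```bash
python3 -m crank '{"claw":[0.3,0.4,0.45,0.45,0.45,0.45,0.45,0.45],"delta_pos":[[0,0,0],[0,0,0],[0,0,0],[0,0,0],[0,0,-0.4],[0,0,-1.4],[0,0,-3],[0,0,-4.6]],"roll":[0,0,0,0,0,0,0,0]}' 30
python3 - <<'E'
from meas import *
st(); c=cam('wrist'); save(c,'w13'); plan(0.614,-0.0123,0.19,4.6)
E
```

```text
time: 15.5
tool_pos: [0.4214, -0.0577, 0.1237]
tool_rot: [-3.139, -0.001, 1.568]
contact_force: [1.0, -0.6, -0.2]
opening: 0.041
t 15.5 tcp [ 0.4214 -0.0577  0.1237] rot [-3.139e+00 -1.000e-03  1.568e+00] F [ 1.  -0.6 -0.2] op 0.041 q [-0.317  0.29   1.929 -0.     0.926 -0.314]
delta [ 1.871  7.554 -2.295] roll 14.213 yaw now 89.88
```

View pics/w13.png

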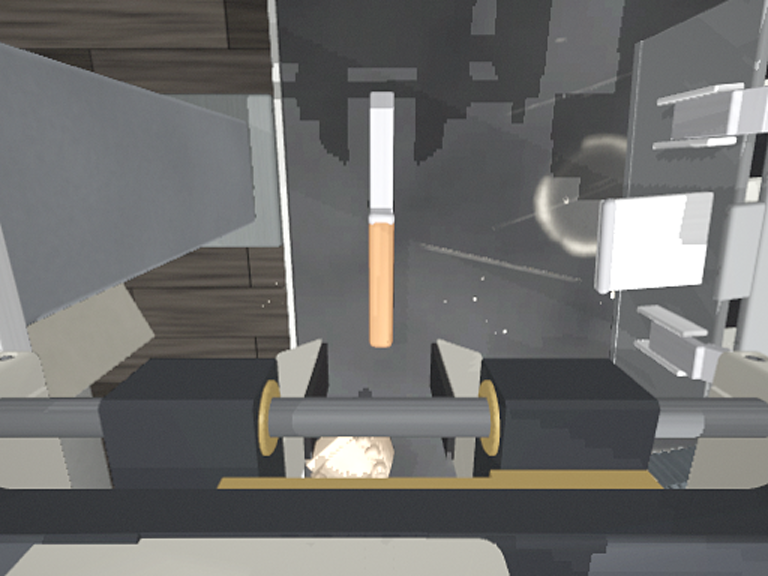

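```bash
python3 -m crank '{"claw":[0.45,0.45,0.45,0.45,0.45,0.45,0.45,0.45],"delta_pos":[[0,0,-1],[0.1,0.4,-2.2],[0.3,1,-2.4],[0.5,2,-2.4],[0.6,2.6,-2.4],[0.7,3,-2.4],[0.8,3.4,-2.4],[0.8,3.5,-2.4]],"roll":[1.1,2.2,3.3,4.4,5.5,6.6,7.7,8.8]}'
python3 -m crank '{"claw":[0.45,0.45,0.45,0.45,0.45,0.45,0.45,0.45],"delta_pos":[[0,0,0],[0,0,0],[0,0,0],[0,0,0],[0,0,0],[0,0,0],[0,0,0],[0,0,0]],"roll":[1.1,2.2,3.3,4.4,5.4,5.4,5.4,5.4]}'
python3 - <<'E'
from meas import *
st(); c=cam('wrist'); save(c,'w14'); plan(0.616,-0.0123,0.19,4.6)
E
```

```text
time: 16.22
tool_pos: [0.5112, -0.0379, 0.1828]
tool_rot: [3.141, -0.001, 0.642]
contact_force: [-0.4, 0.2, 0.2]
opening: 0.0407
time: 16.88
tool_pos: [0.5099, -0.0382, 0.1829]
tool_rot: [3.142, 0.0, 0.084]
contact_force: [-0.4, 1.0, 0.3]
opening: 0.0413
t 16.88 tcp [ 0.5099 -0.0382  0.1829] rot [3.142 0.    0.084] F [-0.4  1.   0.3] op 0.0413 q [-0.225  0.358  1.629 -0.     1.154  1.262]
delta [ 4.314 -0.676 -0.285] roll 0.034 yaw now 4.81
```

View pics/w14.png

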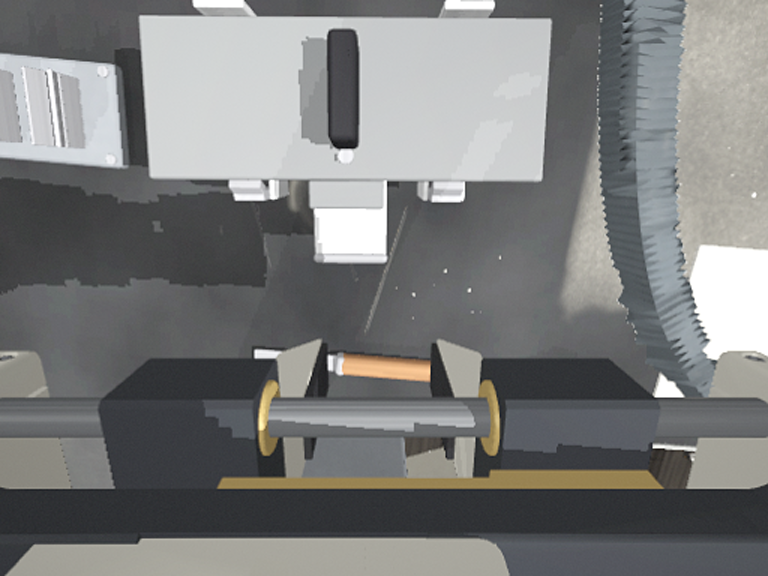

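```bash
python3 - <<'E'
from meas import *
c=cam('wrist'); P=onz(c,np.array([(343,32),(344,145)])/1.5,0.1235); print(P,P.mean(0)); 
plan(0.615,-0.0123,0.104,4.6); plan(P.mean(0)[0],P.mean(0)[1],0.104,4.6)
print('stand',onz(c,np.array([(102,71),(111,159)])/1.5,0.012)) 
E
```

```text
[[ 0.64074894 -0.01128186  0.1235    ]
 [ 0.59294326 -0.01459293  0.1235    ]] [ 0.6168461  -0.01293739  0.1235    ]
delta [ 4.274 -0.683  3.156] roll 0.029 yaw now 4.78
delta [ 4.345 -0.651  3.156] roll 0.029 yaw now 4.78
stand [[0.63104349 0.16409253 0.012     ]
 [0.5727426  0.16350592 0.012     ]]
```

```bash
python3 -m crank '{"claw":[0.45,0.45,0.45,0.45,0.45,0.45,0.45,0.45],"delta_pos":[[1.2,-0.2,0],[2.6,-0.4,0],[3.8,-0.66,0],[4.3,-0.66,0.5],[4.3,-0.66,1.2],[4.3,-0.66,1.9],[4.3,-0.66,2.2],[4.3,-0.66,2.2]],"roll":[0,0,0,0,0,0,0,0]}'
python3 - <<'E'
from meas import *
st(); plan(0.6160,-0.0125,0.104,4.6)
s=cam('scene'); save(s,'sc15',6,(205,170,325,260))
E
```

```text
time: 17.65
tool_pos: [0.6145, -0.0128, 0.1257]
tool_rot: [-3.141, 0.004, 0.082]
contact_force: [0.2, 0.5, 0.2]
opening: 0.0413
t 17.65 tcp [ 0.6145 -0.0128  0.1257] rot [-3.141  0.004  0.082] F [0.2 0.5 0.2] op 0.0413 q [-0.145  0.596  1.397 -0.     1.153  1.343]
delta [ 0.064 -0.008  0.868] roll 0.019 yaw now 4.71
```

View pics/sc15.png

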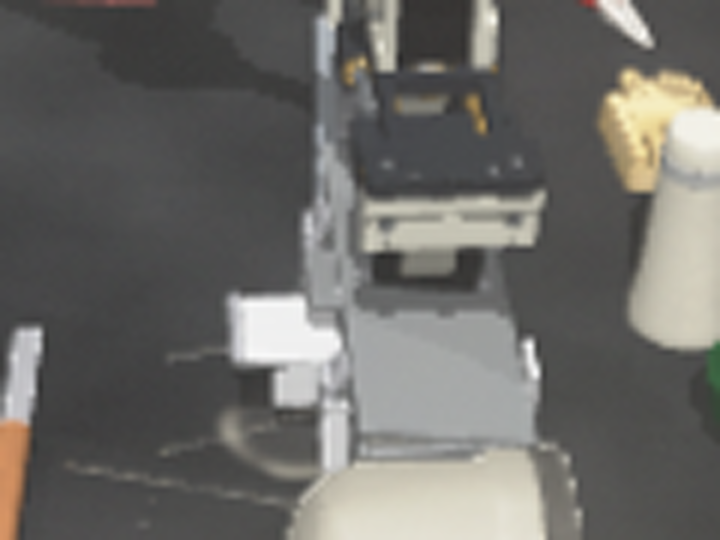

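```bash
python3 -m crank '{"claw":[0.45,0.45,0.45,0.1,0.1,0.1,0.1,0.1],"delta_pos":[[0.06,0,0.4],[0.06,0,0.7],[0.06,0,0.84],[0.06,0,0.84],[0.06,0,0.84],[0.06,0,0.84],[0.06,0,0.84],[0.06,0,0.84]],"roll":[0,0,0,0,0,0,0,0]}' 40
python3 - <<'E'
from meas import *
st()
E
python3 -m crank '{"claw":[0.1,0.1,0.1,0.1,0.1,0.1,0.1,0.1],"delta_pos":[[0,0,0],[0,0,-0.15],[0,0,-0.4],[0,0,-0.7],[0,0,-1.2],[0,0,-1.8],[0,0,-2.4],[0,0,-3]],"roll":[0,0,0,0,0,0,0,0]}' 40
python3 - <<'E'
from meas import *
st(); plan(0.45,0.185,0.20,0); s=cam('scene'); save(s,'sc16',6,(205,140,325,230))
s=cam('top'); save(s,'t16',1.5)
E
```

```text
time: 18.37
tool_pos: [0.6176, -0.0129, 0.1073]
tool_rot: [3.141, -0.001, 0.081]
contact_force: [0.7, -0.6, 1.9]
opening: 0.0136
t 18.37 tcp [ 0.6176 -0.0129  0.1073] rot [ 3.141e+00 -1.000e-03  8.100e-02] F [ 0.7 -0.6  1.9] op 0.0136 q [-0.145  0.618  1.413  0.     1.11   1.345]
time: 19.03
tool_pos: [0.6173, -0.0129, 0.1833]
tool_rot: [3.141, -0.0, 0.081]
contact_force: [-0.2, -0.3, -2.2]
opening: 0.014
t 19.03 tcp [ 0.6173 -0.0129  0.1833] rot [ 3.141 -0.     0.081] F [-0.2 -0.3 -2.2] op 0.014 q [-0.145  0.545  1.319 -0.     1.277  1.345]
delta [-6.026 -8.433 -0.672] roll 0.778 yaw now 4.67
```

View pics/sc16.png

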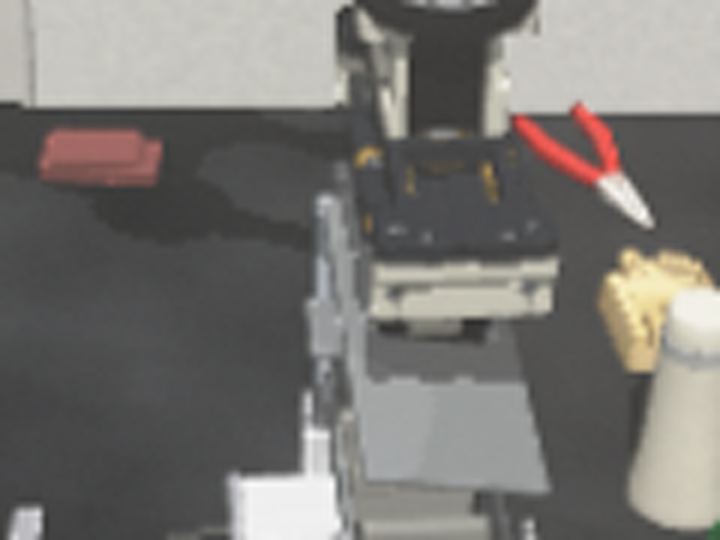

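View pics/t16.png

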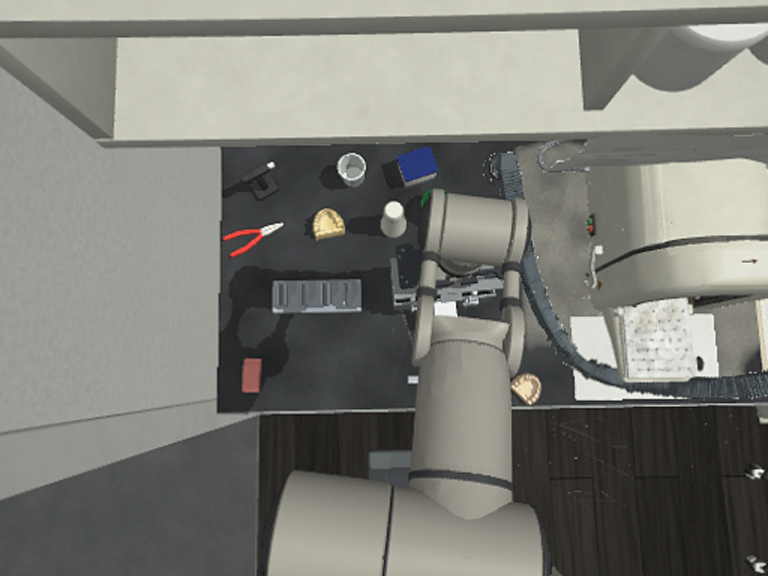

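```bash
python3 - <<'E'
from meas import *
t=cam('top'); print('wax',onz(t,np.array([(243,360),(262,392)])/1.5,0.017).round(3)); plan(0.45,0.18,0.1,0); print(np.round((np.array([0.45,0.18])-[.6173,-.0129])/.025,2))
E
python3 -m crank '{"claw":[0.1,0.1,0.1,0.1,0.1,0.1,0.1,0.1],"delta_pos":[[-0.5,0,-0.3],[-1.5,-0.3,-0.3],[-2.8,-1,-0.3],[-4,-2.2,-0.3],[-5.2,-3.6,-0.2],[-6,-5,0],[-6,-6.4,0],[-6,-7.6,0]],"roll":[0,0,0,0,0,0.3,0.6,0.77]}'
python3 - <<'E'
from meas import *
st(); plan(0.45,0.18,0.03,0)
E
```

```text
wax [[0.471 0.402 0.017]
 [0.405 0.362 0.017]]
delta [-6.081 -8.242  3.312] roll 0.778 yaw now 4.67
[-6.69  7.72]
time: 19.85
tool_pos: [0.4497, 0.166, 0.1811]
tool_rot: [3.142, 0.002, -0.001]
contact_force: [1.2, -0.3, -1.5]
opening: 0.0139
t 19.85 tcp [0.4497 0.166  0.1811] rot [ 3.142e+00  2.000e-03 -1.000e-03] F [ 1.2 -0.3 -1.5] op 0.0139 q [0.193 0.305 1.714 0.    1.125 1.765]
delta [ 0.027 -0.56   6.044] roll -0.008 yaw now -0.05
```

```bash
python3 -m crank '{"claw":[0.1,0.1,0.1,0.1,0.1,0.1,0.1,0.1],"delta_pos":[[0,-0.4,0.3],[0,-1,1],[0,-1.3,2],[0,-1.3,3.2],[0,-1.3,4.3],[0,-1.3,5.2],[0,-1.3,5.8],[0,-1.3,6.0]],"roll":[0,0,0,0,0,0,0,0]}'
python3 -m crank '{"claw":[0.1,0.1,0.1,0.1,0.1,0.1,0.1,0.1],"delta_pos":[[0,0,0],[0,0,0.06],[0,0,0.12],[0,0,0.18],[0,0,0.24],[0,0,0.3],[0,0,0.36],[0,0,0.4]],"roll":[0,0,0,0,0,0,0,0]}' 15
python3 - <<'E'
from meas import *
st(); s=cam('scene'); save(s,'sc17',6,(165,140,285,230))
E
```

```text
time: 20.52
tool_pos: [0.4502, 0.1958, 0.0286]
tool_rot: [3.14, 0.006, 0.001]
contact_force: [-0.3, -0.0, -1.7]
opening: 0.0137
time: 21.18
tool_pos: [0.4524, 0.1968, 0.0219]
tool_rot: [3.142, -0.0, 0.001]
contact_force: [-0.5, -1.5, -1.0]
opening: 0.014
t 21.18 tcp [0.4524 0.1968 0.0219] rot [ 3.142e+00 -0.000e+00  1.000e-03] F [-0.5 -1.5 -1. ] op 0.014 q [ 0.255  0.556  1.85  -0.     0.735  1.825]
```

View pics/sc17.png

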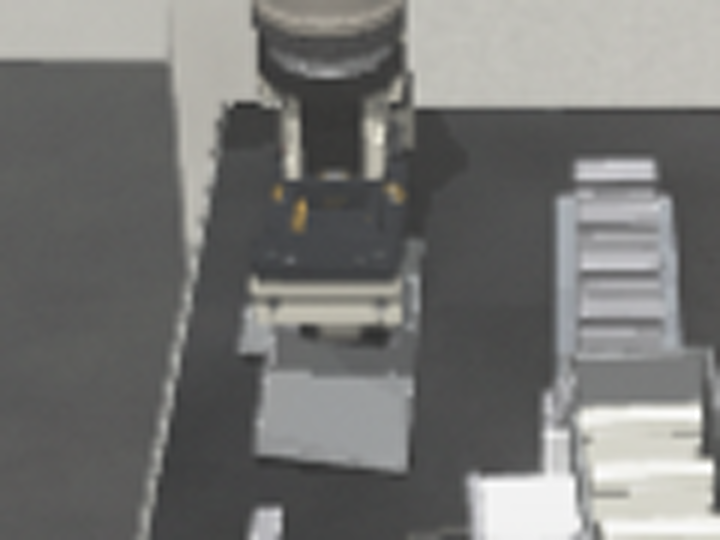

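```bash
python3 -m crank '{"claw":[0.1,0.1,0.1,0.3,0.45,0.45,0.45,0.45],"delta_pos":[[0,0,0.08],[0,0,0.15],[0,0,0.15],[0,0,0.1],[0,0,0],[0,0,-0.5],[0,0,-2],[0,0,-3.6]],"roll":[0,0,0,0,0,0,0,0]}' 15
python3 -m crank '{"claw":[0.45,0.45,0.45,0.45,0.45,0.45,0.45,0.45],"delta_pos":[[0,0.5,-1],[0.3,1.2,-2],[0.5,2.4,-3],[0.5,3.6,-3],[0.6,4.8,-3],[0.6,6,-3],[0.6,7.2,-3],[0.6,8.2,-3]],"roll":[0,0,-0.3,-0.77,-0.77,-0.77,-0.77,-0.77]}' 30
python3 - <<'E'
from meas import *
st(); c=cam('wrist'); save(c,'w18'); c=cam('scene'); save(c,'sc18',4,(165,120,345,260))
E
```

```text
time: 21.9
tool_pos: [0.4512, 0.1964, 0.1117]
tool_rot: [3.14, 0.004, 0.001]
contact_force: [2.0, 0.6, 0.2]
opening: 0.0402
time: 22.57
tool_pos: [0.4676, -0.0102, 0.1873]
tool_rot: [3.141, -0.001, 0.081]
contact_force: [1.1, 0.5, 0.0]
opening: 0.0413
t 22.57 tcp [ 0.4676 -0.0102  0.1873] rot [ 3.141e+00 -1.000e-03  8.100e-02] F [1.1 0.5 0. ] op 0.0413 q [-0.186  0.276  1.737 -0.     1.127  1.305]
```

View pics/w18.png

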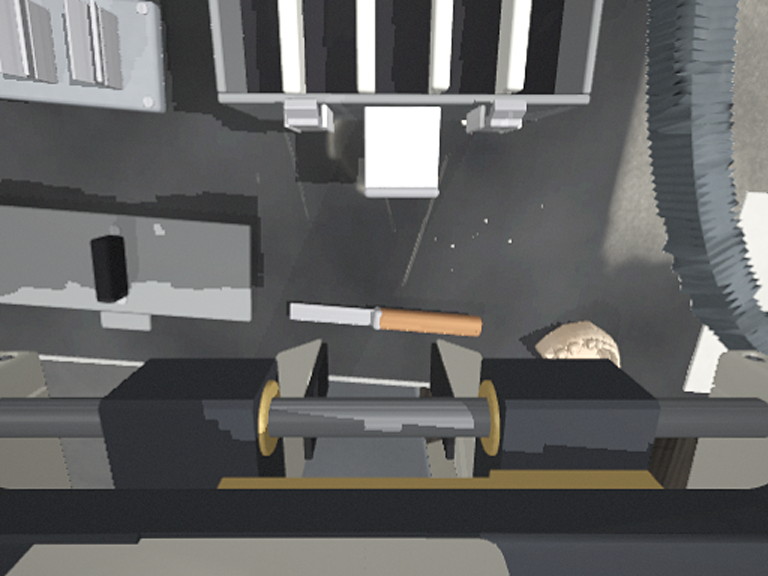

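View pics/sc18.png

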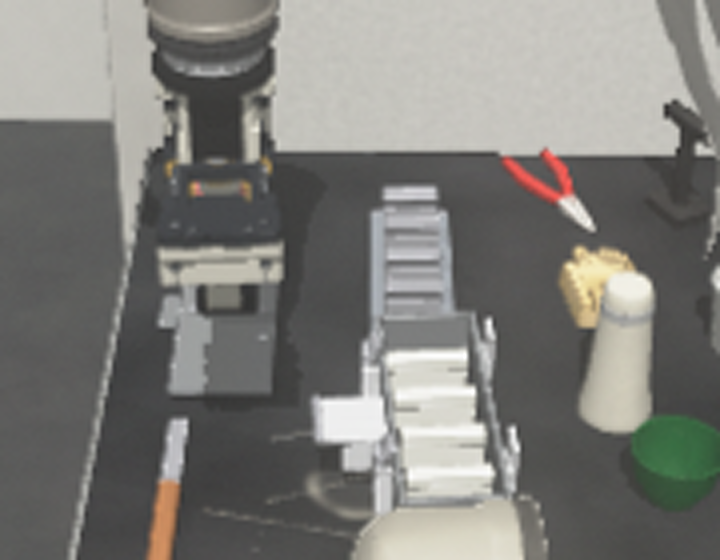

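```bash
python3 -m crank '{"claw":[0.24,0.24,0.24,0.24,0.24,0.24,0.24,0.24],"delta_pos":[[0.5,0,0],[1.3,0,0],[2.1,0,0],[2.2,0,0],[2.2,0,0],[2.2,0,0],[2.2,0,0],[2.2,0,0]],"roll":[0,0,0,0,0,0,0,0]}' 30
python3 - <<'E'
from meas import *
st(); c=cam('wrist'); save(c,'w19');
def B(x,y,z,b=(0.6138,-0.0123,4.6)):
    a=np.radians(b[2]); return [b[0]+x*np.cos(a)-y*np.sin(a), b[1]+x*np.sin(a)+y*np.cos(a), z]
for y in (-.063,-.021,.021,.063): print(y,(proj(c,[B(-.03,y-.005,.081),B(-.03,y+.005,.081),B(.03,y,.081)])*1.5).round(0).tolist())
print((proj(c,[B(-.038,.102,.09),B(-.038,-.102,.09)])*1.5).round(0))
E
```

```text
time: 23.33
tool_pos: [0.5215, -0.0035, 0.187]
tool_rot: [3.142, 0.0, 0.082]
contact_force: [0.4, 0.5, 0.2]
opening: 0.0221
t 23.33 tcp [ 0.5215 -0.0035  0.187 ] rot [3.142 0.    0.082] F [0.4 0.5 0.2] op 0.0221 q [-0.154  0.372  1.596 -0.     1.175  1.336]
-0.063 [[519.0, 189.0], [502.0, 189.0], [520.0, 79.0]]
-0.021 [[449.0, 189.0], [432.0, 189.0], [445.0, 79.0]]
0.021 [[379.0, 189.0], [362.0, 189.0], [370.0, 79.0]]
0.063 [[309.0, 189.0], [292.0, 189.0], [295.0, 79.0]]
[[232. 204.]
 [580. 204.]]
```

View pics/w19.png

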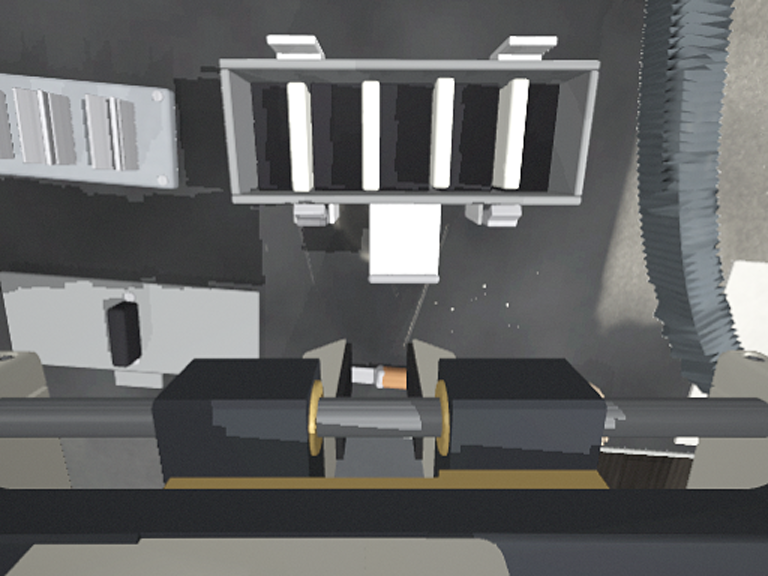

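```bash
python3 -m crank '{"claw":[0.24,0.24,0.24,0.24,0.24,0.24,0.24,0.24],"delta_pos":[[0,-1,0],[0,-2.5,0],[0,-4,0],[0,-5.5,0],[0,-7,0],[0,-8.5,0],[0,-10,0],[0,-10,0]],"roll":[0.2,0.4,0.6,0.8,0.8,0.8,0.8,0.8]}' 30
python3 - <<'E'
from meas import *
st(); c=cam('wrist'); save(c,'w20');c=cam('wrist'); save(c,'w21');st()
E
```

```text
time: 24.05
tool_pos: [0.5005, 0.2511, 0.1871]
tool_rot: [-3.139, -0.0, 0.003]
contact_force: [-0.4, -0.8, 0.0]
opening: 0.0221
t 24.05 tcp [0.5005 0.2511 0.1871] rot [-3.139e+00 -0.000e+00  3.000e-03] F [-0.4 -0.8  0. ] op 0.0221 q [0.327 0.438 1.489 0.002 1.213 1.894]
t 24.15 tcp [0.5013 0.2465 0.1868] rot [3.141e+00 0.000e+00 1.000e-03] F [-0.1  0.  -0.1] op 0.0223 q [ 0.32   0.437  1.492 -0.     1.213  1.89 ]
```

View pics/w21.png

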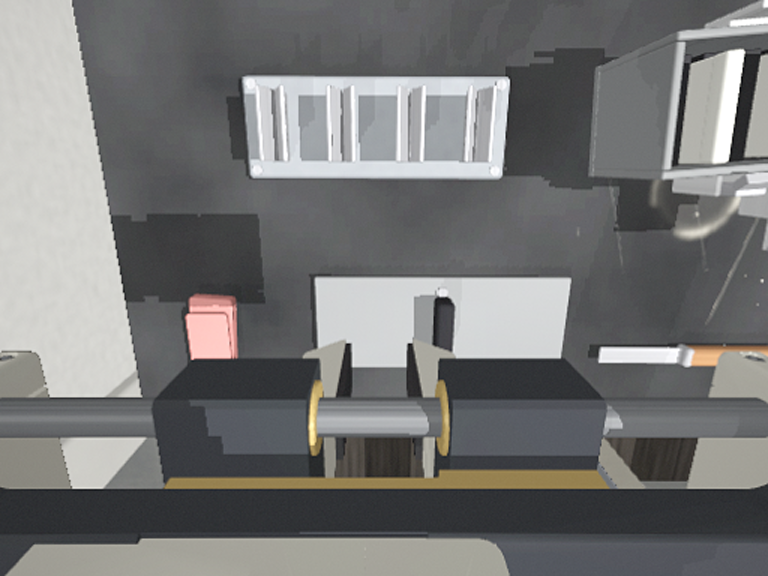

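```bash
python3 - <<'E'
from meas import *
c=cam('wrist'); save(c,'w22',4,(155,40,350,130));st()
E
```

```text
t 24.2 tcp [0.5016 0.2453 0.1868] rot [ 3.141e+00  0.000e+00 -1.000e-03] F [ 0.6  0.8 -0.9] op 0.0222 q [ 3.180e-01  4.370e-01  1.493e+00 -1.000e-03  1.213e+00  1.890e+00]
```

View pics/w22.png

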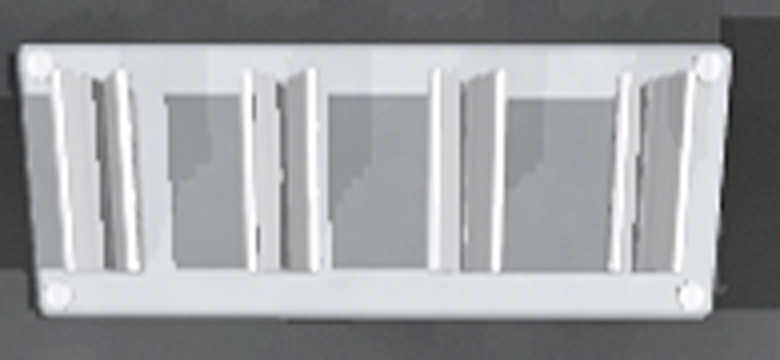

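```bash
python3 - <<'E'
from meas import *
c=cam('wrist')
C=[]
for a,b,d,e in ((57,121,68,133),(247,312,252,315),(436,500,433,497),(626,691,614,680)):
    P=onz(c,A([(a,72),(b,72),(d,268),(e,268)],155,40),0.047); m=P.mean(0); C.append(m)
    ax=(P[0]+P[1]-P[2]-P[3])/2; print(m.round(4),'mouth',np.linalg.norm(P[0]-P[1]).round(4),np.linalg.norm(P[2]-P[3]).round(4),'len',np.linalg.norm(ax).round(4),'yaw',np.degrees(np.arctan2(ax[1],ax[0])).round(1))
C=np.array(C); print(np.diff(C,axis=0).round(4)); d=C[0]-C[3]; print('stand yaw',np.degrees(np.arctan2(-d[0],d[1])),'ctr',C.mean(0))
Q=onz(c,A([(20,48),(732,48),(712,318),(42,318)],155,40),0.012); print(Q.round(4),Q.mean(0))
E
```

```text
[0.6025 0.3169 0.047 ] mouth 0.0152 0.0162 len 0.0445 yaw -0.8
[0.6024 0.2715 0.047 ] mouth 0.0155 0.0157 len 0.0445 yaw -0.4
[0.6023 0.2265 0.047 ] mouth 0.0152 0.0159 len 0.0445 yaw 0.0
[0.6022 0.1811 0.047 ] mouth 0.0155 0.0164 len 0.0445 yaw 0.1
[[-0.0001 -0.0454  0.    ]
 [-0.0001 -0.045  -0.    ]
 [-0.0001 -0.0453  0.    ]]
stand yaw -0.10878075197658428 ctr [0.602342   0.24899712 0.047     ]
[[0.636  0.3427 0.012 ]
 [0.6357 0.1546 0.012 ]
 [0.5667 0.1545 0.012 ]
 [0.5671 0.3431 0.012 ]] [0.60139354 0.24873644 0.012     ]
```

```bash
python3 - <<'E'
from meas import *
plan(0.6087,0.0505,0.125,4.6)
E
```

```text
delta [4.296 7.75  2.479] roll -0.793 yaw now -0.16
```

```bash
python3 -m crank '{"claw":[0.24,0.24,0.24,0.24,0.24,0.24,0.24,0.24],"delta_pos":[[0.5,1,0],[1.2,2.5,0],[2,4,0],[2.8,5.5,0],[3.6,7,0.5],[4.3,7.75,1.2],[4.3,7.75,2],[4.3,7.75,2.4]],"roll":[-0.2,-0.4,-0.6,-0.8,-0.8,-0.8,-0.8,-0.8]}' 30
python3 - <<'E'
from meas import *
st(); plan(0.6087,0.0505,0.057,4.6); c=cam('scene'); save(c,'sc23',6,(225,140,345,230))
E
```

```text
time: 24.92
tool_pos: [0.6083, 0.0476, 0.1244]
tool_rot: [-3.141, 0.003, 0.076]
contact_force: [-1.1, 0.4, -0.2]
opening: 0.022
t 24.92 tcp [0.6083 0.0476 0.1244] rot [-3.141e+00  3.000e-03  7.600e-02] F [-1.1  0.4 -0.2] op 0.022 q [-0.047  0.589  1.414 -0.     1.142  1.448]
delta [ 0.034 -0.112  2.694] roll -0.043 yaw now 4.34
```

View pics/sc23.png

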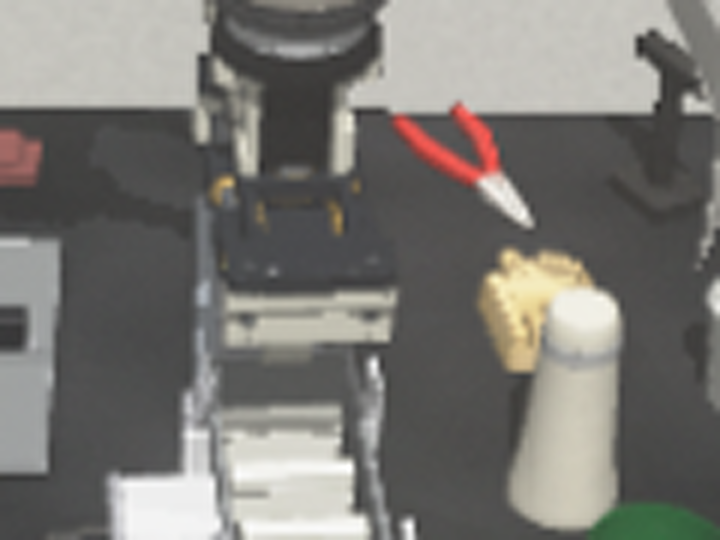

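```bash
python3 -m crank '{"claw":[0.24,0.24,0.24,0.24,0.24,0.24,0.24,0.24],"delta_pos":[[0,0,0],[0,0,0],[0,0,0.3],[0,0,0.6],[0,0,0.9],[0,0,1.2],[0,0,1.3],[0,0,1.3]],"roll":[0,0,0,0,0,0,0,0]}' 30
python3 - <<'E'
from meas import *
st(); plan(0.6087,0.0505,0.057,4.6)
E
```

```text
time: 25.63
tool_pos: [0.6084, 0.0516, 0.0932]
tool_rot: [-3.141, 0.002, 0.082]
contact_force: [-0.7, 0.6, -1.3]
opening: 0.022
t 25.63 tcp [0.6084 0.0516 0.0932] rot [-3.141e+00  2.000e-03  8.200e-02] F [-0.7  0.6 -1.3] op 0.022 q [-0.041  0.623  1.447 -0.     1.073  1.448]
delta [0.013 0.046 1.447] roll 0.013 yaw now 4.68
```

```bash
python3 -m crank '{"claw":[0.24,0.24,0.24,0.24,0.24,0.05,0.05,0.05],"delta_pos":[[0,0.03,0.4],[0,0.03,0.8],[0,0.03,1.2],[0,0.03,1.42],[0,0.03,1.42],[0,0.03,1.42],[0,0.03,1.42],[0,0.03,1.42]],"roll":[0,0,0,0,0,0,0,0]}' 50
python3 - <<'E'
from meas import *
st()
E
```

```text
time: 26.3
tool_pos: [0.6095, 0.0507, 0.0594]
tool_rot: [3.141, -0.001, 0.081]
contact_force: [-0.5, 0.0, -0.2]
opening: 0.0093
t 26.3 tcp [0.6095 0.0507 0.0594] rot [ 3.141e+00 -1.000e-03  8.100e-02] F [-0.5  0.  -0.2] op 0.0093 q [-0.042  0.664  1.477 -0.     1.     1.447]
```

```bash
python3 -m crank '{"claw":[0.05,0.05,0.05,0.05,0.05,0.05,0.05,0.05],"delta_pos":[[0,0,-0.1],[0,0,-0.5],[0,0,-1.2],[0,0,-2.2],[0,0,-3.2],[0,0,-4.2],[0,0,-4.4],[0,0,-4.4]],"roll":[0,0,0,0,0,0,0,0]}' 50
python3 - <<'E'
from meas import *
st(); plan(0.602,0.3165,0.165,0); c=cam('scene'); save(c,'sc24',6,(225,140,345,230))
E
```

```text
time: 26.97
tool_pos: [0.6103, 0.0507, 0.1718]
tool_rot: [3.141, -0.006, 0.081]
contact_force: [0.4, 0.2, -1.0]
opening: 0.0093
t 26.97 tcp [0.6103 0.0507 0.1718] rot [ 3.141 -0.006  0.081] F [ 0.4  0.2 -1. ] op 0.0093 q [-0.042  0.543  1.356 -0.     1.237  1.447]
delta [  0.531 -10.625   0.269] roll 0.778 yaw now 4.67
```

View pics/sc24.png

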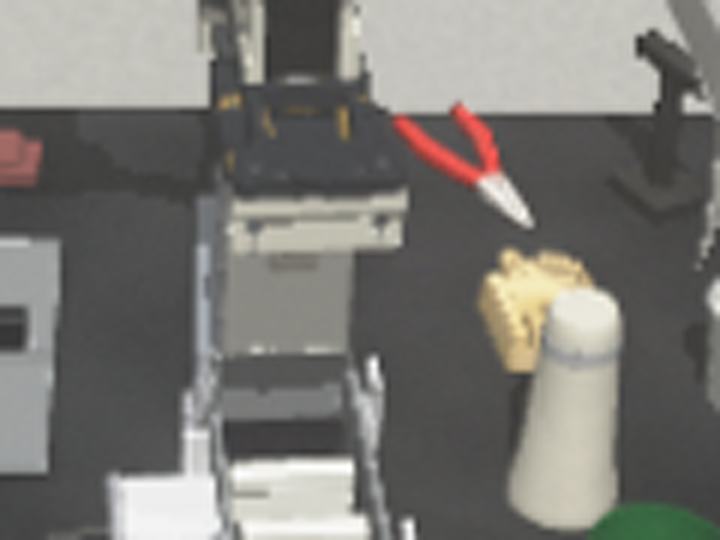

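```bash
python3 -m crank '{"claw":[0.05,0.05,0.05,0.05,0.05,0.05,0.05,0.05],"delta_pos":[[0.1,-1.2,0],[0.2,-2.7,0],[0.3,-4.2,0],[0.4,-5.7,0],[0.5,-7.2,0],[0.53,-8.7,0.1],[0.53,-10,0.2],[0.53,-10.6,0.3]],"roll":[0,0.2,0.4,0.6,0.77,0.77,0.77,0.77]}' 50
python3 -m crank '{"claw":[0.05,0.05,0.05,0.05,0.05,0.05,0.05,0.05],"delta_pos":[[0,0,0],[0,0,0.3],[0,0,0.8],[0,0,1.4],[0,0,1.7],[0,0,1.7],[0,0,1.7],[0,0,1.7]],"roll":[0,0,0,0,0,0,0,0]}' 50
python3 - <<'E'
from meas import *
st(); plan(0.602,0.3165,0.063,0); c=cam('scene'); save(c,'sc25',6,(225,120,345,210)); c=cam('wrist'); save(c,'w25')
E
```

```text
time: 27.68
tool_pos: [0.5987, 0.3198, 0.1588]
tool_rot: [3.142, 0.004, 0.004]
contact_force: [-0.8, 0.0, -1.2]
opening: 0.0097
time: 28.35
tool_pos: [0.6014, 0.3152, 0.1196]
tool_rot: [-3.141, -0.001, -0.0]
contact_force: [-0.8, 1.6, -1.3]
opening: 0.0096
t 28.35 tcp [0.6014 0.3152 0.1196] rot [-3.141e+00 -1.000e-03 -0.000e+00] F [-0.8  1.6 -1.3] op 0.0096 q [ 0.37   0.713  1.192 -0.     1.236  1.941]
delta [ 0.02  -0.05   2.264] roll -0.002 yaw now -0.01
```

View pics/sc25.png

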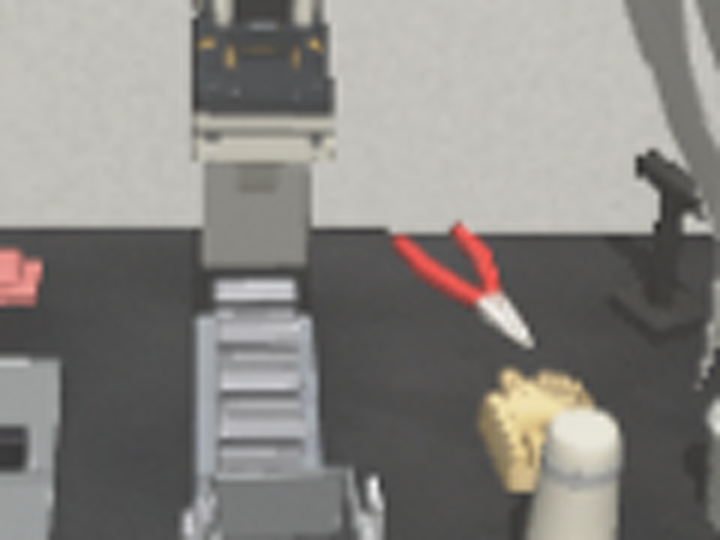

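View pics/w25.png

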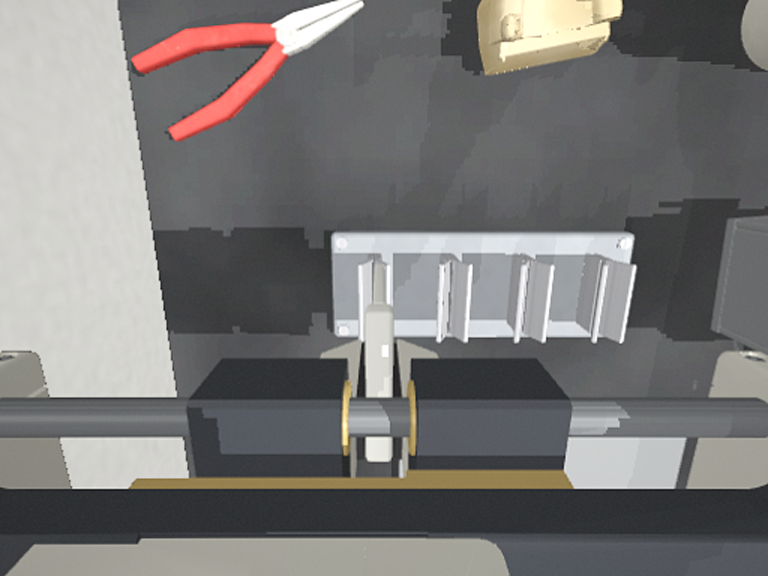

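```bash
python3 -m crank '{"claw":[0.05,0.05,0.05,0.05,0.05,0.05,0.05,0.05],"delta_pos":[[0,0,0.3],[0,0,0.6],[0,0,0.9],[0,0,1.2],[0,0,1.5],[0,0,1.7],[0,0,1.9],[0,0,2.0]],"roll":[0,0,0,0,0,0,0,0]}' 60
python3 - <<'E'
from meas import *
st()
E
python3 -m crank '{"claw":[0.05,0.05,0.05,0.05,0.05,0.05,0.05,0.05],"delta_pos":[[0,0,0.05],[0,0,0.1],[0,0,0.15],[0,0,0.2],[0,0,0.25],[0,0,0.25],[0,0,0.25],[0,0,0.25]],"roll":[0,0,0,0,0,0,0,0]}' 60
python3 - <<'E'
from meas import *
st(); c=cam('scene'); save(c,'sc26',6,(225,120,345,210)); 
E
```

```text
time: 29.12
tool_pos: [0.6007, 0.3162, 0.0683]
tool_rot: [-3.141, -0.0, 0.001]
contact_force: [-0.7, 2.6, 5.3]
opening: 0.0093
t 29.12 tcp [0.6007 0.3162 0.0683] rot [-3.141e+00 -0.000e+00  1.000e-03] F [-0.7  2.6  5.3] op 0.0093 q [0.372 0.763 1.243 0.    1.135 1.941]
time: 29.78
tool_pos: [0.601, 0.3164, 0.0652]
tool_rot: [-3.141, -0.002, 0.001]
contact_force: [-5.6, 1.3, 15.1]
opening: 0.0094
t 29.78 tcp [0.601  0.3164 0.0652] rot [-3.141e+00 -2.000e-03  1.000e-03] F [-5.6  1.3 15.1] op 0.0094 q [0.372 0.766 1.247 0.    1.127 1.941]
```

View pics/sc26.png

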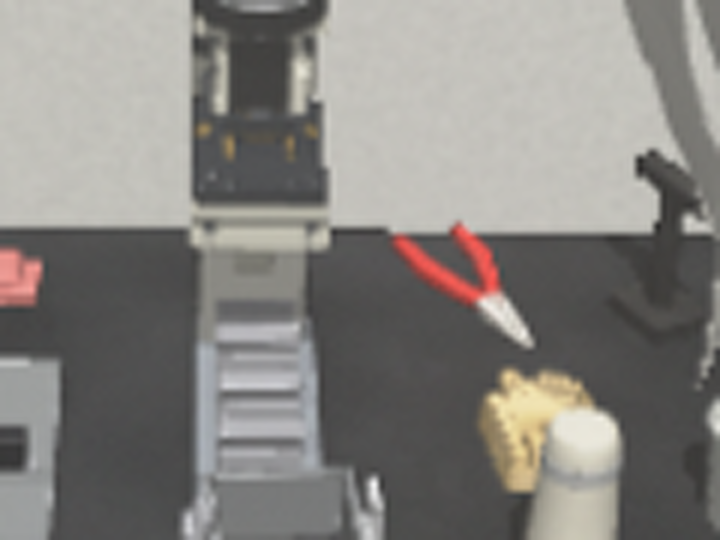

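```bash
python3 -m crank '{"claw":[0.05,0.05,0.05,0.05,0.05,0.05,0.05,0.05],"delta_pos":[[0,0,0.04],[0,0,0.08],[0,0,0.1],[0,0,0.1],[0,0,0.1],[0,0,0.1],[0,0,0.1],[0,0,0.1]],"roll":[0,0,0,0,0,0,0,0]}' 60
python3 - <<'E'
from meas import *
st()
E
```

```text
time: 30.5
tool_pos: [0.6013, 0.3168, 0.0651]
tool_rot: [-3.14, -0.004, 0.001]
contact_force: [-9.6, 0.2, 27.2]
opening: 0.0093
t 30.5 tcp [0.6013 0.3168 0.0651] rot [-3.14e+00 -4.00e-03  1.00e-03] F [-9.6  0.2 27.2] op 0.0093 q [0.372 0.766 1.248 0.    1.124 1.941]
```

```bash
python3 -m crank '{"claw":[0.05,0.24,0.24,0.24,0.24,0.24,0.24,0.24],"delta_pos":[[0,0,-0.08],[0,0,-0.08],[0,0,-0.08],[0,0,-0.08],[0,0,-0.5],[0,0,-1.5],[0,0,-2.8],[0,0,-4]],"roll":[0,0,0,0,0,0,0,0]}' 60
python3 - <<'E'
from meas import *
st(); plan(0.6121,0.0086,0.15,4.6); c=cam('scene'); save(c,'sc27',8,(235,145,305,195)); 
E
```

```text
time: 31.17
tool_pos: [0.6004, 0.3154, 0.161]
tool_rot: [3.14, 0.002, 0.001]
contact_force: [1.1, 0.1, 0.8]
opening: 0.022
t 31.17 tcp [0.6004 0.3154 0.161 ] rot [3.14e+00 2.00e-03 1.00e-03] F [1.1 0.1 0.8] op 0.022 q [ 0.371  0.679  1.139 -0.     1.326  1.941]
delta [ 0.462 12.273  0.452] roll -0.761 yaw now 0.03
```

View pics/sc27.png

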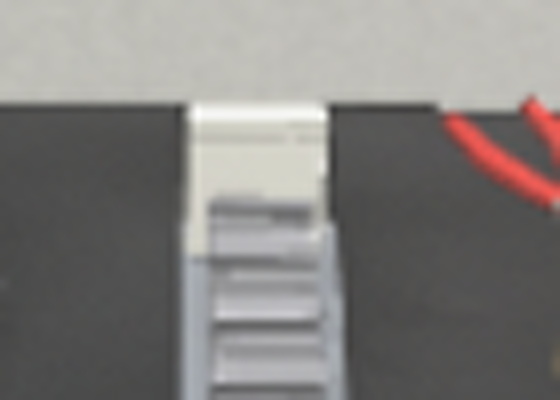

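```bash
python3 - <<'E'
from meas import *
c=cam('scene'); print(((proj(c,[[.572,.3165,.087],[.632,.3165,.087]])-[235,145]+.5)*8-.5).round(0)); st(); plan(0.6121,0.0086,0.15,4.6)
E
python3 -m crank '{"claw":[0.24,0.24,0.24,0.24,0.24,0.24,0.24,0.24],"delta_pos":[[0,1,-0.2],[0,2.6,-0.2],[0.1,4.2,0],[0.2,5.8,0],[0.3,7.4,0],[0.4,9,0],[0.46,10.6,0],[0.46,12,0]],"roll":[0,0,-0.2,-0.4,-0.6,-0.76,-0.76,-0.76]}' 30
python3 -m crank '{"claw":[0.24,0.24,0.24,0.24,0.24,0.24,0.24,0.24],"delta_pos":[[0,0.27,0],[0,0.27,0.5],[0,0.27,1.3],[0,0.27,2],[0,0.27,2.4],[0,0.27,2.4],[0,0.27,2.4],[0,0.27,2.4]],"roll":[0,0,0,0,0,0,0,0]}' 30
python3 - <<'E'
from meas import *
st(); plan(0.6121,0.0086,0.057,4.6)
E
```

```text
[[196. 106.]
 [336. 108.]]
t 31.27 tcp [0.6035 0.3167 0.1667] rot [-3.138e+00 -1.000e-02  1.000e-03] F [0.6 0.8 0.6] op 0.022 q [ 0.371  0.673  1.133 -0.     1.325  1.941]
delta [ 0.33  12.327  0.63 ] roll -0.761 yaw now 0.03
time: 31.93
tool_pos: [0.6121, 0.0131, 0.1598]
tool_rot: [3.141, 0.001, 0.08]
contact_force: [1.0, -0.7, 0.6]
opening: 0.0221
time: 32.6
tool_pos: [0.6137, 0.0094, 0.1011]
tool_rot: [3.141, -0.001, 0.081]
contact_force: [0.5, 1.0, 0.2]
opening: 0.0224
t 32.6 tcp [0.6137 0.0094 0.1011] rot [ 3.141e+00 -1.000e-03  8.100e-02] F [0.5 1.  0.2] op 0.0224 q [-0.109  0.618  1.433 -0.     1.09   1.381]
delta [-0.067  0.024  1.763] roll 0.004 yaw now 4.62
```

```bash
python3 -m crank '{"claw":[0.24,0.24,0.24,0.24,0.24,0.24,0.05,0.05],"delta_pos":[[-0.05,0.02,0.4],[-0.05,0.02,0.8],[-0.05,0.02,1.2],[-0.05,0.02,1.6],[-0.05,0.02,1.74],[-0.05,0.02,1.74],[-0.05,0.02,1.74],[-0.05,0.02,1.74]],"roll":[0,0,0,0,0,0,0,0]}' 50
python3 -m crank '{"claw":[0.05,0.05,0.05,0.05,0.05,0.05,0.05,0.05],"delta_pos":[[0,0,0],[0,0,-0.4],[0,0,-1.2],[0,0,-2.2],[0,0,-3.2],[0,0,-4.2],[0,0,-4.4],[0,0,-4.4]],"roll":[0,0,0,0,0,0,0,0]}' 50
python3 - <<'E'
from meas import *
st(); plan(0.603,0.2715,0.165,0); c=cam('scene'); save(c,'sc28',6,(225,140,345,230))
E
```

```text
time: 33.27
tool_pos: [0.6122, 0.0085, 0.0569]
tool_rot: [3.141, -0.001, 0.08]
contact_force: [-0.6, 0.3, -0.5]
opening: 0.0128
time: 33.93
tool_pos: [0.613, 0.0085, 0.1696]
tool_rot: [3.14, -0.005, 0.08]
contact_force: [-0.2, 0.4, -0.8]
opening: 0.0098
t 33.93 tcp [0.613  0.0085 0.1696] rot [ 3.14  -0.005  0.08 ] F [-0.2  0.4 -0.8] op 0.0098 q [-0.111  0.546  1.357 -0.     1.233  1.379]
delta [  0.443 -10.52    0.173] roll 0.767 yaw now 4.6
```

View pics/sc28.png

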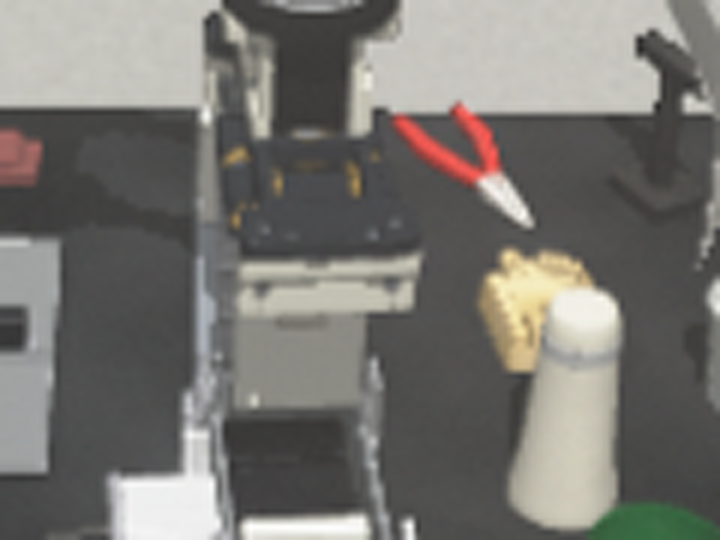

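```bash
python3 -m crank '{"claw":[0.05,0.05,0.05,0.05,0.05,0.05,0.05,0.05],"delta_pos":[[0.1,-1.2,0],[0.2,-2.7,0],[0.3,-4.2,0],[0.4,-5.7,0],[0.45,-7.2,0],[0.45,-8.7,0],[0.45,-10,0],[0.45,-10.5,0]],"roll":[0,0.2,0.4,0.6,0.76,0.76,0.76,0.76]}' 60
python3 -m crank '{"claw":[0.05,0.05,0.05,0.05,0.05,0.05,0.05,0.05],"delta_pos":[[0,0,0],[0,0,0.3],[0,0,0.8],[0,0,1.4],[0,0,2],[0,0,2],[0,0,2],[0,0,2]],"roll":[0,0,0,0,0,0,0,0]}' 60
python3 - <<'E'
from meas import *
st(); plan(0.602,0.2715,0.064,0); c=cam('wrist'); save(c,'w29')
E
```

```text
time: 34.65
tool_pos: [0.5999, 0.2754, 0.1642]
tool_rot: [-3.141, 0.004, 0.004]
contact_force: [-0.0, 0.5, 0.1]
opening: 0.0093
time: 35.32
tool_pos: [0.6025, 0.2699, 0.117]
tool_rot: [3.141, -0.0, -0.001]
contact_force: [0.4, 0.2, 0.1]
opening: 0.0094
t 35.32 tcp [0.6025 0.2699 0.117 ] rot [ 3.141e+00 -0.000e+00 -1.000e-03] F [0.4 0.2 0.1] op 0.0094 q [ 0.305  0.681  1.261 -0.     1.199  1.877]
delta [-0.023 -0.064  2.119] roll -0.007 yaw now -0.04
```

View pics/w29.png

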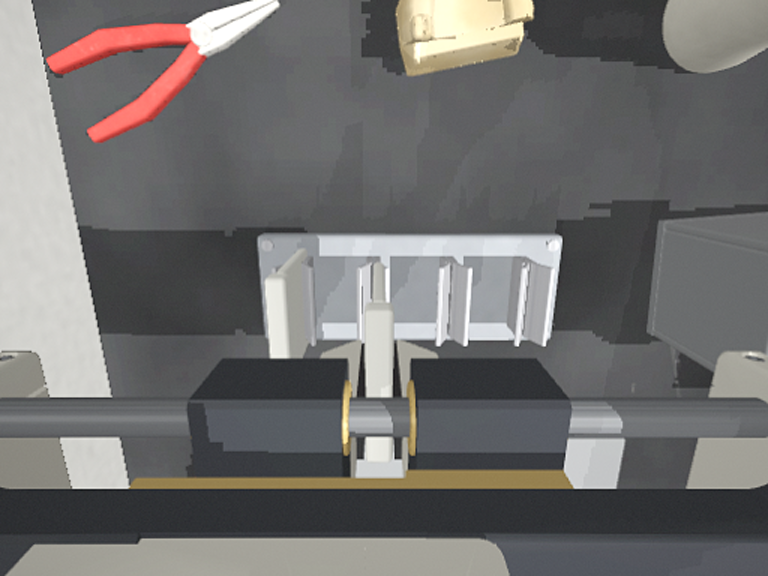

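```bash
python3 -m crank '{"claw":[0.05,0.05,0.05,0.05,0.05,0.05,0.05,0.05],"delta_pos":[[0,-0.04,0.3],[0,-0.04,0.6],[0,-0.04,0.9],[0,-0.04,1.2],[0,-0.04,1.5],[0,-0.04,1.7],[0,-0.04,1.9],[0,-0.04,2.0]],"roll":[0,0,0,0,0,0,0,0]}' 60
python3 -m crank '{"claw":[0.05,0.05,0.05,0.05,0.05,0.05,0.05,0.05],"delta_pos":[[0,0,0.05],[0,0,0.1],[0,0,0.15],[0,0,0.2],[0,0,0.2],[0,0,0.2],[0,0,0.2],[0,0,0.2]],"roll":[0,0,0,0,0,0,0,0]}' 60
python3 -m crank '{"claw":[0.05,0.05,0.05,0.05,0.05,0.05,0.05,0.05],"delta_pos":[[0,0,0.05],[0,0,0.1],[0,0,0.1],[0,0,0.1],[0,0,0.1],[0,0,0.1],[0,0,0.1],[0,0,0.1]],"roll":[0,0,0,0,0,0,0,0]}' 60
```

```text
time: 36.03
tool_pos: [0.602, 0.2723, 0.0661]
tool_rot: [-3.142, -0.0, 0.001]
contact_force: [-0.3, 1.1, 4.2]
opening: 0.0092
time: 36.7
tool_pos: [0.6021, 0.2724, 0.063]
tool_rot: [-3.141, -0.001, 0.001]
contact_force: [-3.0, 0.9, 9.8]
opening: 0.009
time: 37.37
tool_pos: [0.6023, 0.2727, 0.063]
tool_rot: [-3.14, -0.003, 0.001]
contact_force: [-8.7, -1.0, 22.5]
opening: 0.0094
```

Seated (0.0630, stopped on the floor while force rose). Release and go to the third plate.

```bash
python3 -m crank '{"claw":[0.05,0.24,0.24,0.24,0.24,0.24,0.24,0.24],"delta_pos":[[0,0,-0.08],[0,0,-0.08],[0,0,-0.08],[0,0,-0.08],[0,0,-0.5],[0,0,-1.5],[0,0,-2.8],[0,0,-4]],"roll":[0,0,0,0,0,0,0,0]}' 60
python3 - <<'E'
from meas import *
c=cam('scene'); save(c,'sc30',8,(235,145,305,195)); c=cam('scene'); st(); plan(0.6155,-0.0332,0.15,4.6)
E
```

```text
time: 38.03
tool_pos: [0.6016, 0.2718, 0.1602]
tool_rot: [3.141, 0.001, 0.001]
contact_force: [0.5, -0.5, 0.7]
opening: 0.0223
t 38.13 tcp [0.6048 0.2729 0.1657] rot [-3.139e+00 -1.000e-02  1.000e-03] F [ 0.7  1.  -0.7] op 0.0222 q [ 0.309  0.639  1.2   -0.     1.292  1.879]
delta [ 0.413 12.248  0.595] roll -0.76 yaw now 0.04
```

View pics/sc30.png

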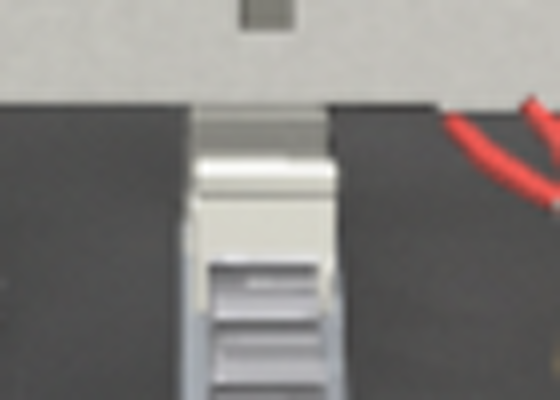

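```bash
python3 -m crank '{"claw":[0.24,0.24,0.24,0.24,0.24,0.24,0.24,0.24],"delta_pos":[[0,1,0],[0,2.6,0],[0.1,4.2,0],[0.2,5.8,0],[0.3,7.4,0],[0.4,9,0],[0.43,10.6,0],[0.43,12,0]],"roll":[0,0,-0.2,-0.4,-0.6,-0.76,-0.76,-0.76]}' 30
python3 -m crank '{"claw":[0.24,0.24,0.24,0.24,0.24,0.24,0.24,0.24],"delta_pos":[[0,0.25,0],[0,0.25,0.5],[0,0.25,1.3],[0,0.25,2],[0,0.25,2.4],[0,0.25,2.4],[0,0.25,2.4],[0,0.25,2.4]],"roll":[0,0,0,0,0,0,0,0]}' 30
python3 - <<'E'
from meas import *
st(); plan(0.6155,-0.0332,0.057,4.6)
E
```

```text
time: 38.8
tool_pos: [0.6126, -0.0305, 0.1589]
tool_rot: [3.141, 0.001, 0.08]
contact_force: [0.2, 0.0, -0.1]
opening: 0.022
time: 39.47
tool_pos: [0.6141, -0.0339, 0.1002]
tool_rot: [3.141, -0.002, 0.081]
contact_force: [-0.0, 0.1, 0.7]
opening: 0.0217
t 39.47 tcp [ 0.6141 -0.0339  0.1002] rot [ 3.141e+00 -2.000e-03  8.100e-02] F [-0.   0.1  0.7] op 0.0217 q [-0.18   0.621  1.43  -0.     1.09   1.31 ]
delta [ 0.055 -0.026  1.726] roll 0.003 yaw now 4.62
```

```bash
python3 -m crank '{"claw":[0.24,0.24,0.24,0.24,0.24,0.05,0.05,0.05],"delta_pos":[[0.05,-0.02,0.5],[0.05,-0.02,1],[0.05,-0.02,1.5],[0.05,-0.02,1.72],[0.05,-0.02,1.72],[0.05,-0.02,1.72],[0.05,-0.02,1.72],[0.05,-0.02,1.72]],"roll":[0,0,0,0,0,0,0,0]}' 50
python3 -m crank '{"claw":[0.05,0.05,0.05,0.05,0.05,0.05,0.05,0.05],"delta_pos":[[0,0,0],[0,0,-0.4],[0,0,-1.2],[0,0,-2.2],[0,0,-3.2],[0,0,-4.2],[0,0,-4.4],[0,0,-4.4]],"roll":[0,0,0,0,0,0,0,0]}' 50
python3 - <<'E'
from meas import *
st(); plan(0.603,0.2265,0.165,0); c=cam('scene'); save(c,'sc31',6,(225,140,345,230))
E
```

```text
time: 40.13
tool_pos: [0.6152, -0.0336, 0.057]
tool_rot: [3.141, -0.002, 0.08]
contact_force: [0.1, -0.5, 0.4]
opening: 0.0093
time: 40.8
tool_pos: [0.6158, -0.0337, 0.1689]
tool_rot: [3.14, -0.005, 0.08]
contact_force: [0.3, -0.5, -0.1]
opening: 0.0092
t 40.8 tcp [ 0.6158 -0.0337  0.1689] rot [ 3.14  -0.005  0.08 ] F [ 0.3 -0.5 -0.1] op 0.0092 q [-0.179  0.553  1.346 -0.     1.237  1.312]
delta [  0.326 -10.414   0.144] roll 0.768 yaw now 4.61
```

View pics/sc31.png

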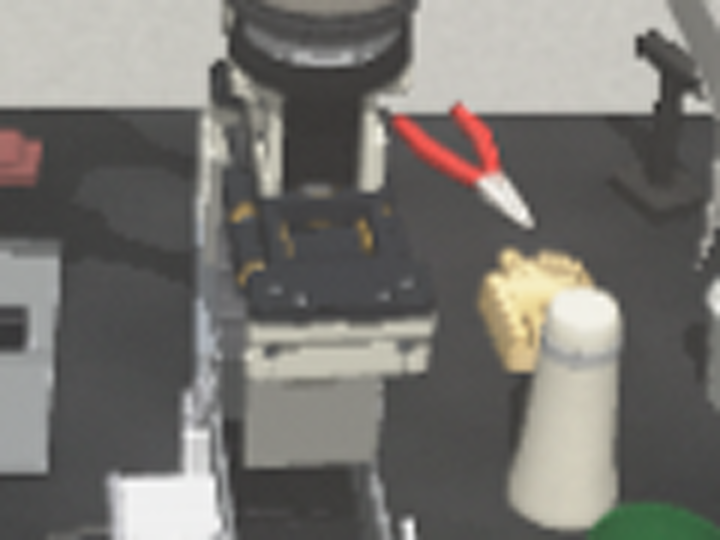

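```bash
python3 -m crank '{"claw":[0.05,0.05,0.05,0.05,0.05,0.05,0.05,0.05],"delta_pos":[[0.1,-1.2,0],[0.2,-2.7,0],[0.3,-4.2,0],[0.33,-5.7,0],[0.33,-7.2,0],[0.33,-8.7,0],[0.33,-10,0],[0.33,-10.4,0]],"roll":[0,0.2,0.4,0.6,0.76,0.76,0.76,0.76]}' 60
python3 -m crank '{"claw":[0.05,0.05,0.05,0.05,0.05,0.05,0.05,0.05],"delta_pos":[[0,0,0],[0,0,0.3],[0,0,0.8],[0,0,1.4],[0,0,2],[0,0,2],[0,0,2],[0,0,2]],"roll":[0,0,0,0,0,0,0,0]}' 60
python3 - <<'E'
from meas import *
st(); plan(0.602,0.2265,0.064,0); c=cam('wrist'); save(c,'w32')
E
```

```text
time: 41.52
tool_pos: [0.5999, 0.2309, 0.1638]
tool_rot: [-3.141, 0.004, 0.005]
contact_force: [-0.8, 0.3, -1.4]
opening: 0.0091
time: 42.18
tool_pos: [0.6026, 0.2251, 0.1164]
tool_rot: [3.141, -0.0, -0.001]
contact_force: [0.5, 0.4, -0.2]
opening: 0.0096
t 42.18 tcp [0.6026 0.2251 0.1164] rot [ 3.141e+00 -0.000e+00 -1.000e-03] F [ 0.5  0.4 -0.2] op 0.0096 q [ 0.239  0.652  1.319 -0.     1.17   1.81 ]
delta [-0.023 -0.058  2.098] roll -0.008 yaw now -0.05
```

View pics/w32.png

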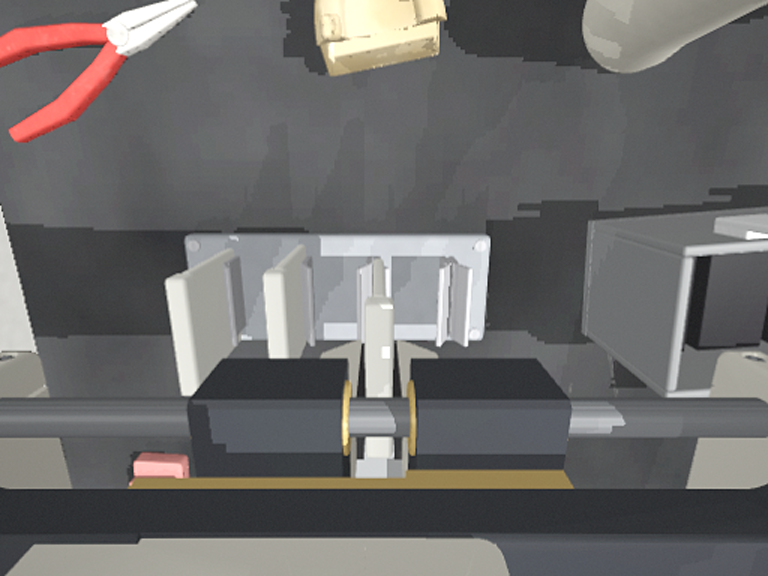

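```bash
python3 -m crank '{"claw":[0.05,0.05,0.05,0.05,0.05,0.05,0.05,0.05],"delta_pos":[[0,-0.04,0.3],[0,-0.04,0.6],[0,-0.04,0.9],[0,-0.04,1.2],[0,-0.04,1.5],[0,-0.04,1.7],[0,-0.04,1.9],[0,-0.04,2.0]],"roll":[0,0,0,0,0,0,0,0]}' 60
python3 -m crank '{"claw":[0.05,0.05,0.05,0.05,0.05,0.05,0.05,0.05],"delta_pos":[[0,0,0.05],[0,0,0.1],[0,0,0.15],[0,0,0.2],[0,0,0.2],[0,0,0.2],[0,0,0.2],[0,0,0.2]],"roll":[0,0,0,0,0,0,0,0]}' 60
python3 -m crank '{"claw":[0.05,0.05,0.05,0.05,0.05,0.05,0.05,0.05],"delta_pos":[[0,0,0.05],[0,0,0.1],[0,0,0.1],[0,0,0.1],[0,0,0.1],[0,0,0.1],[0,0,0.1],[0,0,0.1]],"roll":[0,0,0,0,0,0,0,0]}' 60
```

```text
time: 42.9
tool_pos: [0.602, 0.2275, 0.0656]
tool_rot: [-3.142, -0.0, 0.001]
contact_force: [-0.8, 0.7, 3.8]
opening: 0.0096
time: 43.57
tool_pos: [0.6021, 0.2276, 0.0629]
tool_rot: [-3.141, -0.001, 0.001]
contact_force: [-3.5, 0.5, 12.9]
opening: 0.0092
time: 44.23
tool_pos: [0.6024, 0.2279, 0.0629]
tool_rot: [-3.141, -0.003, 0.001]
contact_force: [-9.1, -1.2, 27.1]
opening: 0.0095
```

```bash
python3 -m crank '{"claw":[0.05,0.24,0.24,0.24,0.24,0.24,0.24,0.24],"delta_pos":[[0,0,-0.08],[0,0,-0.08],[0,0,-0.08],[0,0,-0.08],[0,0,-0.5],[0,0,-1.5],[0,0,-2.8],[0,0,-4]],"roll":[0,0,0,0,0,0,0,0]}' 60
python3 - <<'E'
from meas import *
c=cam('scene');c=cam('scene'); st(); plan(0.6189,-0.0751,0.15,4.6)
E
```

```text
time: 44.9
tool_pos: [0.6017, 0.2271, 0.1597]
tool_rot: [3.141, 0.001, 0.001]
contact_force: [0.9, -0.1, 0.8]
opening: 0.0219
t 45.0 tcp [0.6049 0.228  0.165 ] rot [-3.139e+00 -1.000e-02  1.000e-03] F [0.8 0.1 0.9] op 0.0223 q [ 0.242  0.608  1.259 -0.     1.264  1.812]
delta [ 0.546 12.127  0.575] roll -0.759 yaw now 0.05
```

```bash
python3 -m crank '{"claw":[0.24,0.24,0.24,0.24,0.24,0.24,0.24,0.24],"delta_pos":[[0,1,0],[0,2.6,0],[0.1,4.2,0],[0.2,5.8,0],[0.3,7.4,0],[0.4,9,0],[0.5,10.6,0],[0.55,12,0]],"roll":[0,0,-0.2,-0.4,-0.6,-0.76,-0.76,-0.76]}' 30
python3 -m crank '{"claw":[0.24,0.24,0.24,0.24,0.24,0.24,0.24,0.24],"delta_pos":[[0,0.13,0],[0,0.13,0.5],[0,0.13,1.3],[0,0.13,2],[0,0.13,2.4],[0,0.13,2.4],[0,0.13,2.4],[0,0.13,2.4]],"roll":[0,0,0,0,0,0,0,0]}' 30
python3 - <<'E'
from meas import *
st(); plan(0.6189,-0.0751,0.057,4.6)
E
```

```text
time: 45.67
tool_pos: [0.6156, -0.0753, 0.1584]
tool_rot: [3.141, 0.001, 0.08]
contact_force: [0.4, -0.8, -0.0]
opening: 0.0222
time: 46.33
tool_pos: [0.6169, -0.0758, 0.0996]
tool_rot: [3.141, -0.001, 0.081]
contact_force: [-0.3, -0.5, 0.2]
opening: 0.0219
t 46.33 tcp [ 0.6169 -0.0758  0.0996] rot [ 3.141e+00 -1.000e-03  8.100e-02] F [-0.3 -0.5  0.2] op 0.0219 q [-0.245  0.632  1.409 -0.     1.099  1.245]
delta [ 0.08  -0.024  1.706] roll 0.004 yaw now 4.62
```

```bash
python3 -m crank '{"claw":[0.24,0.24,0.24,0.24,0.24,0.05,0.05,0.05],"delta_pos":[[0.08,-0.02,0.5],[0.08,-0.02,1],[0.08,-0.02,1.5],[0.08,-0.02,1.7],[0.08,-0.02,1.7],[0.08,-0.02,1.7],[0.08,-0.02,1.7],[0.08,-0.02,1.7]],"roll":[0,0,0,0,0,0,0,0]}' 50
python3 -m crank '{"claw":[0.05,0.05,0.05,0.05,0.05,0.05,0.05,0.05],"delta_pos":[[0,0,0],[0,0,-0.4],[0,0,-1.2],[0,0,-2.2],[0,0,-3.2],[0,0,-4.2],[0,0,-4.4],[0,0,-4.4]],"roll":[0,0,0,0,0,0,0,0]}' 50
python3 - <<'E'
from meas import *
st(); plan(0.603,0.1815,0.165,0); c=cam('scene'); save(c,'sc33',6,(225,140,345,230))
E
```

```text
time: 47.0
tool_pos: [0.6188, -0.0754, 0.057]
tool_rot: [3.141, -0.002, 0.08]
contact_force: [0.3, 0.4, 0.7]
opening: 0.0093
time: 47.67
tool_pos: [0.6193, -0.0755, 0.169]
tool_rot: [3.14, -0.005, 0.08]
contact_force: [0.2, -0.1, -0.9]
opening: 0.0093
t 47.67 tcp [ 0.6193 -0.0755  0.169 ] rot [ 3.14  -0.005  0.08 ] F [ 0.2 -0.1 -0.9] op 0.0093 q [-0.244  0.566  1.323 -0.     1.247  1.246]
delta [  0.175 -10.3     0.142] roll 0.768 yaw now 4.61
```

View pics/sc33.png

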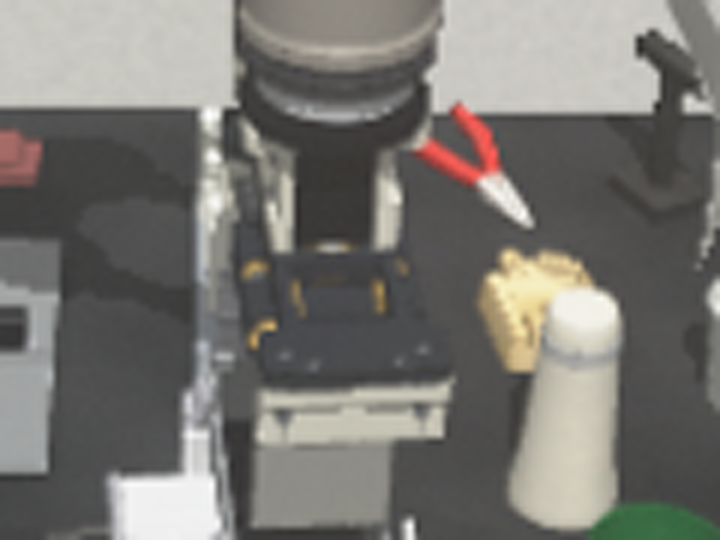

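```bash
python3 -m crank '{"claw":[0.05,0.05,0.05,0.05,0.05,0.05,0.05,0.05],"delta_pos":[[0.1,-1.2,0],[0.17,-2.7,0],[0.17,-4.2,0],[0.17,-5.7,0],[0.17,-7.2,0],[0.17,-8.7,0],[0.17,-10,0],[0.17,-10.3,0]],"roll":[0,0.2,0.4,0.6,0.76,0.76,0.76,0.76]}' 60
python3 -m crank '{"claw":[0.05,0.05,0.05,0.05,0.05,0.05,0.05,0.05],"delta_pos":[[0,0,0],[0,0,0.3],[0,0,0.8],[0,0,1.4],[0,0,2],[0,0,2],[0,0,2],[0,0,2]],"roll":[0,0,0,0,0,0,0,0]}' 60
python3 - <<'E'
from meas import *
st(); plan(0.602,0.1815,0.064,0); c=cam('wrist'); save(c,'w34')
E
```

```text
time: 48.38
tool_pos: [0.5996, 0.1867, 0.1639]
tool_rot: [-3.141, 0.004, 0.005]
contact_force: [0.7, -0.7, 0.3]
opening: 0.0089
time: 49.05
tool_pos: [0.6022, 0.1806, 0.1164]
tool_rot: [3.141, -0.0, -0.001]
contact_force: [0.9, -0.1, -0.4]
opening: 0.0091
t 49.05 tcp [0.6022 0.1806 0.1164] rot [ 3.141e+00 -0.000e+00 -1.000e-03] F [ 0.9 -0.1 -0.4] op 0.0091 q [ 0.17   0.627  1.367 -0.     1.147  1.741]
delta [-0.011 -0.036  2.096] roll -0.007 yaw now -0.04
```

View pics/w34.png

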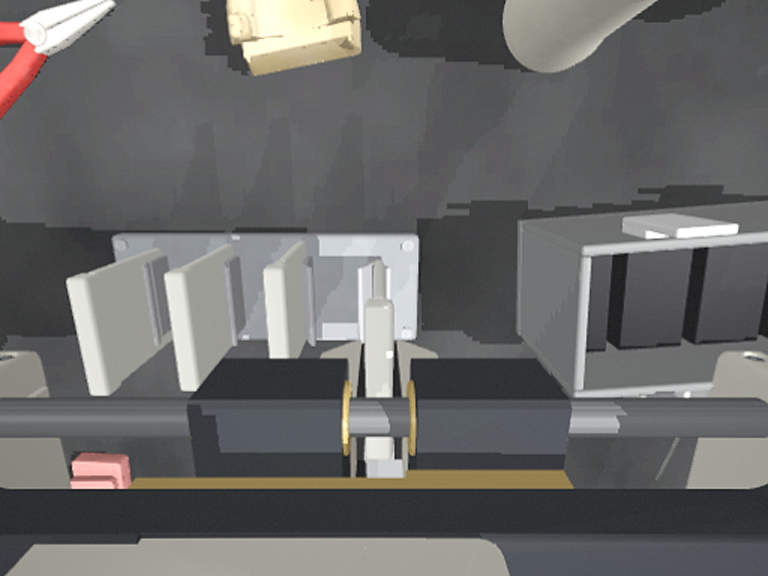

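```bash
python3 -m crank '{"claw":[0.05,0.05,0.05,0.05,0.05,0.05,0.05,0.05],"delta_pos":[[0,-0.03,0.3],[0,-0.03,0.6],[0,-0.03,0.9],[0,-0.03,1.2],[0,-0.03,1.5],[0,-0.03,1.7],[0,-0.03,1.9],[0,-0.03,2.0]],"roll":[0,0,0,0,0,0,0,0]}' 60
python3 -m crank '{"claw":[0.05,0.05,0.05,0.05,0.05,0.05,0.05,0.05],"delta_pos":[[0,0,0.05],[0,0,0.1],[0,0,0.15],[0,0,0.2],[0,0,0.2],[0,0,0.2],[0,0,0.2],[0,0,0.2]],"roll":[0,0,0,0,0,0,0,0]}' 60
python3 -m crank '{"claw":[0.05,0.05,0.05,0.05,0.05,0.05,0.05,0.05],"delta_pos":[[0,0,0.05],[0,0,0.1],[0,0,0.1],[0,0,0.1],[0,0,0.1],[0,0,0.1],[0,0,0.1],[0,0,0.1]],"roll":[0,0,0,0,0,0,0,0]}' 60
python3 -m crank '{"claw":[0.05,0.24,0.24,0.24,0.24,0.24,0.24,0.24],"delta_pos":[[0,0,-0.08],[0,0,-0.08],[0,0,-0.08],[0,0,-0.08],[0,0,-0.5],[0,0,-1.5],[0,0,-2.8],[0,0,-4]],"roll":[0,0,0,0,0,0,0,0]}' 60
python3 -m crank '{"claw":[0.24,0.24,0.24,0.24,0.24,0.24,0.24,0.24],"delta_pos":[[-0.5,0,-0.5],[-1.5,0.2,-0.5],[-2.8,0.6,-0.5],[-4,1.2,-0.5],[-5,2,-0.5],[-5.5,2,-0.5],[-5.5,2,-0.5],[-5.5,2,-0.5]],"roll":[0,0,0,0,0,0,0,0]}' 30
python3 - <<'E'
from meas import *
st(); c=cam('scene'); save(c,'sc35',5,(165,130,325,240)); c=cam('top'); save(c,'t35'); c=cam('wrist'); save(c,'w35')
E
```

```text
time: 49.77
tool_pos: [0.6018, 0.1826, 0.0656]
tool_rot: [3.142, 0.0, 0.001]
contact_force: [1.3, 0.7, 4.7]
opening: 0.0091
time: 50.43
tool_pos: [0.6019, 0.1827, 0.0629]
tool_rot: [-3.141, -0.001, 0.001]
contact_force: [-4.1, 0.7, 12.7]
opening: 0.0094
time: 51.1
tool_pos: [0.6022, 0.1829, 0.0629]
tool_rot: [-3.141, -0.003, 0.001]
contact_force: [-9.1, -0.7, 27.8]
opening: 0.0097
time: 51.77
tool_pos: [0.6014, 0.1823, 0.1597]
tool_rot: [3.141, 0.002, 0.001]
contact_force: [1.3, 0.9, -0.6]
opening: 0.0221
time: 52.43
tool_pos: [0.4647, 0.1324, 0.1719]
tool_rot: [-3.141, -0.001, 0.001]
contact_force: [-0.2, -0.0, -0.2]
opening: 0.0219
t 52.43 tcp [0.4647 0.1324 0.1719] rot [-3.141e+00 -1.000e-03  1.000e-03] F [-0.2 -0.  -0.2] op 0.0219 q [ 0.119  0.32   1.721 -0.     1.099  1.689]
```

View pics/sc35.png

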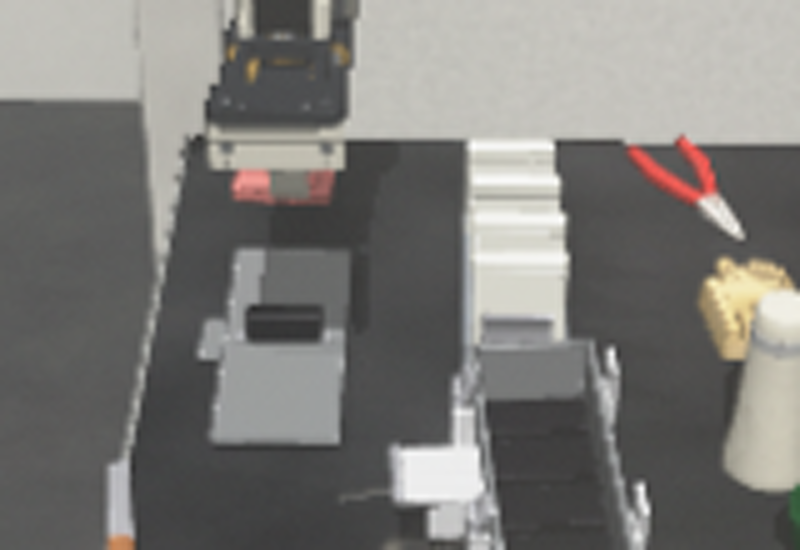

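View pics/w35.png

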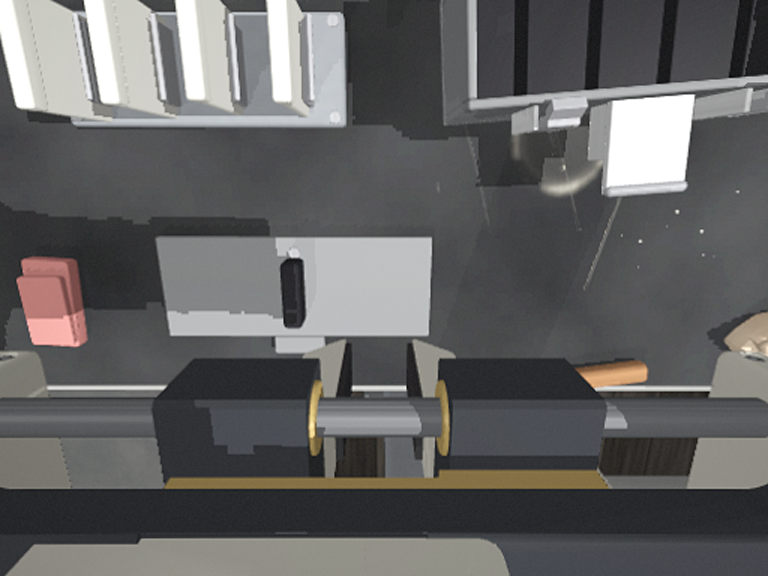

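View pics/t35.png

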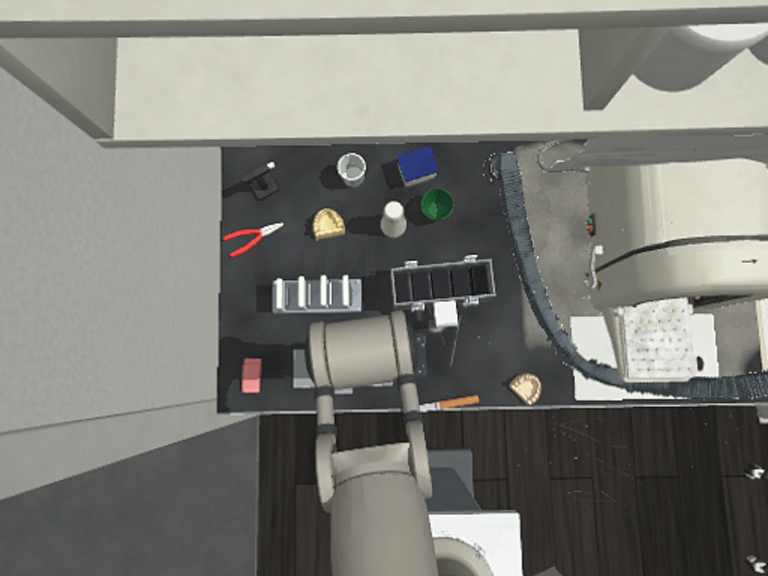

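```bash
python3 - <<'E'
from meas import *
c=cam('scene'); save(c,'sc36',6,(170,200,270,290)); opener(c,0.008); t=cam('top'); save(t,'t36',6,(260,240,380,300)); opener(t,0.008)
E
```

```text
orange [187, 238, 6, 22, 113] ctr [ 0.3733 -0.0478] rect ((374.01055908203125, -46.36748504638672), (13.909343719482422, 87.74198913574219), 7.300339698791504) dir deg 98.45
orange [293, 263, 26, 9, 136] ctr [ 0.3768 -0.0467] rect ((376.0800476074219, -46.03732681274414), (16.64316177368164, 81.09519958496094), 8.163908004760742) dir deg 97.3
```

View pics/sc36.png

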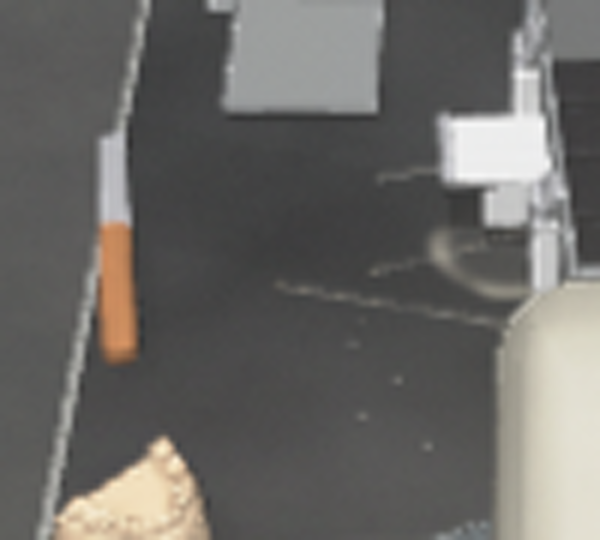

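View pics/t36.png

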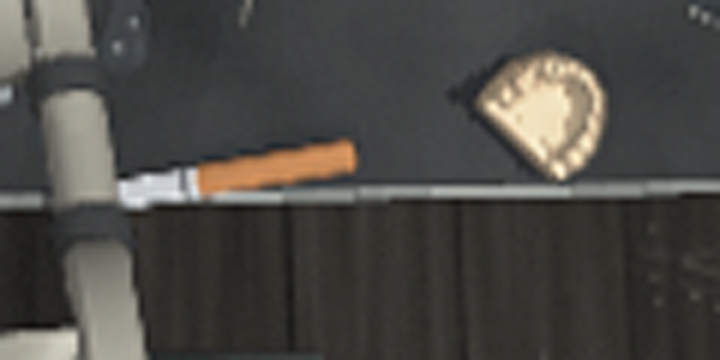

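```bash
python3 - <<'E'
from meas import *
c=cam('scene'); im=c['color'].copy()
x0,y0,s=245,145,10
im=cv2.resize(im[y0:y0+55,x0:x0+55],None,fx=s,fy=s,interpolation=cv2.INTER_CUBIC)
for y in (.3165,.2715,.2265,.1815):
    p=((proj(c,[[.572,y+.005,.087],[.632,y+.005,.087],[.632,y-.005,.087],[.572,y-.005,.087],[.572,y-.005,.075],[.632,y-.005,.075]])-[x0,y0]+.5)*s-.5).round().astype(int)
    for q in p: cv2.circle(im,tuple(int(v) for v in q),3,(0,0,255),-1)
cv2.imwrite('pics/chk.png',im); st()
E
```

```text
t 52.73 tcp [0.4649 0.1326 0.1708] rot [3.141e+00 0.000e+00 1.000e-03] F [ 0.1  0.2 -0.2] op 0.0222 q [ 0.119  0.323  1.72  -0.     1.099  1.689]
```

View pics/chk.png

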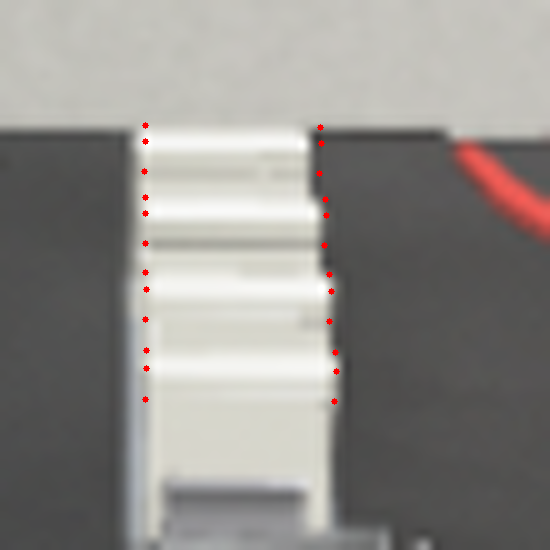

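```bash
python3 - <<'E'
from h import *
print(robot.hand_in()); st()
E
```

```text
the job is handed in; nothing more can be done
None
the job is handed in; nothing more can be done
```

The job is handed in at about 53 s of the 208 s allowed; no verdict is reported.

- **Cover:** I levered its front up over the fulcrum with the opener until the catches held it ajar. The images put the tab at roughly 101–104 mm in the box frame when levered, above the 100.5 mm limit. It then stayed ajar after I pulled the opener out, which I take as proof the catches were passed. The cover now lies the right way up, flat on the worktop.
- **Plates:** All four slots held a plate, and each plate is now in its own clip. Each was pushed until the tool stopped moving while the force rose to 22–28 N. In the scene camera their tops line up with the fully home position to within about 2–3 mm.
- **Opener:** I laid it flat, but it was knocked a few centimetres toward the front edge while I worked. Two camera views agree that it still lies flat, with its handle on the worktop. Its handle reaches almost to the worktop's front edge, and the tip may overhang slightly. I left it there.
- **Bystanders:** The robot did not touch the bottle or the plaster models, and they look unmoved in the last pictures. I compared these by eye and did not measure them. The gripper ended clear of everything.
- **Disagreements:** The top camera read about 4–5 mm further forward in x than the scene and wrist cameras. I used the latter two, which agreed to about 1 mm on the box position.

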